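Clamp a closed plaster casting mould

ROBOT

A 7-joint arm with a two-finger parallel gripper is mounted at the origin on a cart in front of the work surface, level with it; the furniture and walls round the work are solid. World frame = base frame: x ahead of the robot, y to its left, z up, the work surface at z = 0. Lengths are in m, angles in rad, forces in N, time in s.
With the tool pointing down it reaches from about 0.4 to 0.85 m from the base axis. Payload 10.4 kg.
Tool frame: the origin (TCP) lies on the centre line of the jaws, within the pads' length; the fingertips stand 22 mm ahead of it and the grasp point (between the pads) lies 3 mm ahead of it; z points along the fingers, y is the line along which they close (so a half turn about z gives the same grasp; the last joint's range is limited). The gripper opens to 87 mm and grips with 3 to 60 N. Pads are 19 mm wide; open, the fingers measure 117 mm over their backs; the gripper's body (75 mm by 190 mm) begins 51 mm behind the grasp point.
Start: joints at [-1.131, 0.332, -0.065, 1.46, 0.022, 1.35, -0.088], TCP at [0.279, 0.559, 0.222] pointing down, gripper open.
Joint ranges: [-2.6, 2.6], [-0.5, 2.12], [-1.47, 1.34], [0.16, 2.42], [-1.27, 4.41], [0.06, 2.06], [-2.6, 2.6]. Speed limits (rad/s): [2.22, 2.22, 2.79, 2.79, 3.14, 3.14, 3.14].

INTERFACE

Orientations are given as a unit quaternion [x, y, z, w].
In Python, from bench import r gives the robot as it stands.
- The arm moves only by the shell command python3 jog.py [FORCE], which reads ROWS from standard input. ROWS is one flat JSON list of numbers that holds 1 to 12 rows one after another, with no inner brackets; each row has 5 numbers: dx, dy, dz in m, then a turn about the tool's z in rad, then the finger opening in m; each row is the pose to reach, as a shift and turn from the pose commanded when the command began, along the tool's axes at that moment; what a row does not reach only later rows make up. A row lasts 1/10 s, in which the tool goes at most 0.05 m and 0.15 rad, less where a joint would pass 70% of its speed; a pose out of reach is approached as far as the arm can. The fingers move at their own pace and stop on an object; FORCE is the grip in N (left out, the last holds). Time passes only in rows, so rows that do not move let the fingers close. It prints the time, the measured TCP pose, the force, the opening and the grip force at its end. Input that does not fit is refused with a message, and nothing moves.
- r.read_state(): the state, without advancing time (a new reading comes with each control period).
- r.camera(name): name is "scene" or "top" or "wrist"; returns a dict with "img" (480x640x3 uint8, red, green, blue), "fx", "fy", "cx", "cy" (pixels), "k1" (the pictures are not rectified: a ray, as slopes to the right and down, at radius r is drawn at 1 + k1 r^2 times it, then the intrinsics apply), "pose" (4x4, takes a point from camera to world coordinates). Camera axes: x right, y down, z forward; pixel columns grow to the right and rows downward; lengths in m; the calibration is good to about 2 mm. A picture is of the moment at which its call begins. There is no depth.
- r.close_job(): hands the job in; it is judged then, once.
The state is a dict: "time": time; "joint_positions": joint angles; "joint_vel": joint speeds; "joint_torque": joint torques, N m; "ee_pos": TCP position; "eef_rot": TCP orientation; "ft_force": force on the tool from outside, world axes, zero at the start; "torque": the same for the moment, N m; "width": finger opening in m; "grip_force": force on a finger pad.
Only numpy, scipy, OpenCV 4.12 (cv2) and the standard library are available. Lean on these libraries where they do the work, as an engineer would, in place of code of your own. Each camera call takes 0.05 s, during which the arm holds its last target. There are 200 camera calls.

TASK

Gently slide the closed two-part plaster mould along the bed, in between the guide rails and without shifting its halves on each other, until it is fully home against the back stop under the clamp. Then screw the clamp down by its four-lobed knob (clockwise from above) until you feel the foot bite on the mould, and from there give it one more quarter turn and no more: less lets the slip leak at the seam, more cracks the plaster. Let go of the knob and leave everything else as it stands.

Things in the scene. Friction and masses are not known exactly. Their poses are not given: they have to be found in the camera images.
- press: mould clamp fixed to the table: beech bed with dark steel C-frame. Origin on the table under the screw axis; +x: the way in, to the back stop. Bed x -170 to 118, 120 wide, top z 14 mm. Low rails (z to 26) 70 mm apart from x -15 to 50, flared mouth out to x -54. Frame arm 38 wide, x -22 to 104, z 114 to 145; column x 78 to 104. Nothing above the knob
- back_stop: low beech stop block on the bed, 12 x 56 x 18 mm, fixed; origin under its middle; its front face is 50 mm ahead (press +x) of the screw axis, so a mould that is home has its middle at press x = 0. Pushing the mould against it with more than 30 N counts as ramming
- clamp_screw: steel screw, upright, carries the knob; origin on its axis in the knob's middle; axes as press; z 190 mm at knob 0, sinks 1.91 mm per rad (12 mm a turn). Below hangs a sprung rubber foot, 53 mm across. How far the foot stands out differs by up to 5 mm from time to time and is not measured: it bites after some 0.4 to 3.7 rad
- knob (a joint): turn of the black knob, rad, grows clockwise from above (screw down). Four lobes in a cross: 48 mm over two lobes in line, each 18 wide, 24 high, along press x and y at 0; pinch the ends of two lobes in line. Slim stem below, 22 mm free under the lobes. Runs at 0.04 N m, stays where left; at the bite torque rises to about 0.2 within 0.4 rad, then slowly to 0.25 to 0.4
- mould_lower: lower half of the white plaster mould, 100 (x) x 64 x 28 mm; origin under its middle, x along the press; round dark pour hole at the seam in its front (-x) end. About 0.35 kg, lies loose on the bed just short of the rails, 77 to 103 mm from home. Push low on its front end, or pinch its sides near that end
- mould_upper: upper half of the mould, same outline, 28 mm high, 0.3 kg; origin under its middle; lies loose on the lower half, flat on flat, held by its weight only, and rides along with it; its top stands 70 mm over the table
- glaze_cup: white cup of glaze, 59 mm across, 58 high, loose beside the clamp on its left; leave it alone
- stamp: wooden hand stamp, 26 x 26 x 52 mm, standing loose beside the clamp on its right; leave it alone
- ceramic_pumpkin: glazed ceramic pumpkin, 118 mm across, 158 high, loose on the table; leave it alone

How it is judged:
On the way, in this order (a step that is already met when the one before it is completed fails the run):
1. the closed mould stands home against the back stop, square between the rails, before the clamp touches it (x of mould_lower in the frame of press above -0.003 m and angle between the x axis of mould_lower and the x axis of press, either way round below 0.09 rad and horizontal distance between mould_upper and mould_lower below 0.005 m and z of mould_upper in the frame of mould_lower below 0.03 m and contact force between clamp_screw and mould_upper below 1 N), for 0.2 s.
2. the clamp's foot bites on the mould (contact force between clamp_screw and mould_upper above 5 N), for 0.2 s.
At the end, for the whole second after the job is handed in: Mould home within 3 mm of the back stop, square within 5 degrees, halves matched within 5 mm; the foot presses on it with 17 to 23 N, that is a quarter turn past the bite, give or take 30 degrees; knob and mould at rest (contact force between clamp_screw and mould_upper between 17 and 23 N and x of mould_lower in the frame of press above -0.003 m and angle between the x axis of mould_lower and the x axis of press, either way round below 0.09 rad and horizontal distance between mould_upper and mould_lower below 0.005 m and z of mould_upper in the frame of mould_lower below 0.03 m and linear speed of mould_lower below 0.02 m/s and velocity of joint knob below 0.05 rad/s); the robot touches nothing.
It fails at once if the clamp is overtightened: the foot presses with more than 32 N (over half a turn past the bite) (contact force between clamp_screw and mould_upper above 32 N).
It fails at once if the mould is rammed against the back stop with more than 30 N (contact force between back_stop and mould_lower above 30 N).
It fails at once if the cup, the stamp or the pumpkin is moved by more than 2 cm (distance of any of glaze_cup, stamp, ceramic_pumpkin from where it was at the start of the episode above 0.02 m).
It also fails if it takes over 72 s, if anything falls off the work surface, if the arm or the gripper's body presses on something with over 40 N, if the wrist force passes 120 N, or if a joint passes its speed limit or range.

## Working session

There is one attempt and no reset: what is moved stays moved. The work goes in short steps, Python scripts to look and compute and a shell command to move; the robot and the scene stay as the last step left them, time stands still between calls to the robot, and variables do not carry over. Pictures are saved under pics/ and viewed, at most 10 in all, crops included, and the job is handed in when it is done.

```bash
ls; mkdir -p pics
cat > h.py <<'E'
import numpy as np, cv2
from bench import r
def ray(c,u,v):
    K=np.array([[c["fx"],0,c["cx"]],[0,c["fy"],c["cy"]],[0,0,1.]])
    p=cv2.undistortPoints(np.array([[[u,v]]],float),K,np.array([c["k1"],0,0,0.]))[0,0] if False else None
    x=(u-c["cx"])/c["fx"]; y=(v-c["cy"])/c["fy"]; a,b=x,y
    for _ in range(20):
        s=1+c["k1"]*(a*a+b*b); a,b=x/s,y/s
    P=np.array(c["pose"]); d=P[:3,:3]@np.array([a,b,1.]); return P[:3,3],d
def onz(c,u,v,z):
    o,d=ray(c,u,v); return o+d*(z-o[2])/d[2]
def px(c,p):
    P=np.array(c["pose"]); q=P[:3,:3].T@(np.array(p)-P[:3,3]); a,b=q[:2]/q[2]; s=1+c["k1"]*(a*a+b*b)
    return np.array([c["cx"]+c["fx"]*a*s,c["cy"]+c["fy"]*b*s])
def snap(n,f):
    c=r.camera(n); cv2.imwrite(f,c["img"][:,:,::-1]); return c
E
python3 - <<'E'
from h import *
import pickle
for n in("scene","top"):
    c=snap(n,f"pics/{n}0.png"); pickle.dump(c,open(n+".pkl","wb")); print(n,np.round(c["pose"],3).tolist(),c["fx"],c["k1"])
s=r.read_state(); print(s)
E
```

```text
bench.py
jog.py
pics
scene [[-0.841, -0.264, 0.472, 0.133], [-0.541, 0.392, -0.744, 1.026], [0.011, -0.881, -0.472, 0.551], [0.0, 0.0, 0.0, 1.0]] 472.82080463892447 -0.11476987250157135
top [[-0.017, -0.997, 0.075, 0.485], [-1.0, 0.017, 0.006, 0.35], [-0.007, -0.075, -0.997, 1.125], [0.0, 0.0, 0.0, 1.0]] 584.1341985686432 -0.07455464467443201
{'time': 0.1, 'joint_positions': array([-1.13059956,  0.33280378, -0.06472384,  1.46083884,  0.0216334 ,
        1.34990704, -0.08851966]), 'joint_vel': array([-4.39645699e-04, -3.03712864e-03,  9.74718394e-04, -9.56094520e-05,
        3.33402683e-04,  4.12175366e-04,  1.38850918e-03]), 'joint_torque': array([ 9.59320823e-04, -6.24546218e+01,  2.40725483e-02, -3.90713882e+01,
       -6.13874313e-02,  3.67158372e-02,  6.46327067e-05]), 'ee_pos': array([0.27888064, 0.55894871, 0.22124546]), 'eef_rot': array([ 2.29324683e-01,  9.73349779e-01, -6.21397900e-04, -1.04543657e-04]), 'ft_force': array([-1.04641347,  0.01268363,  0.08065487]), 'torque': array([ 0.00488887, -0.02720237,  0.03258728]), 'grip_force': 0.0, 'width': 0.087032041811979}
```

View pics/scene0.png

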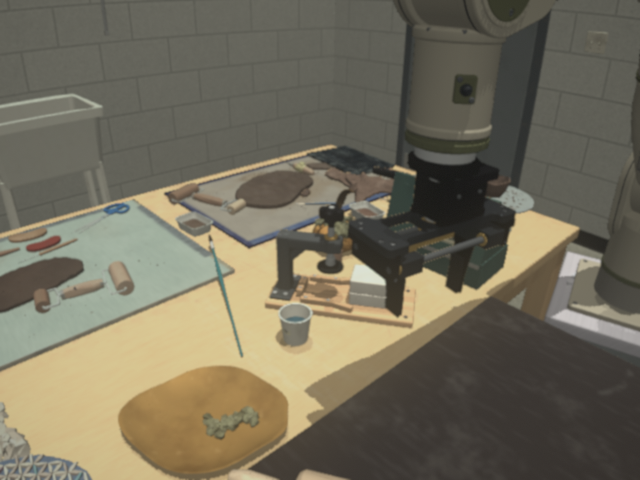

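View pics/top0.png

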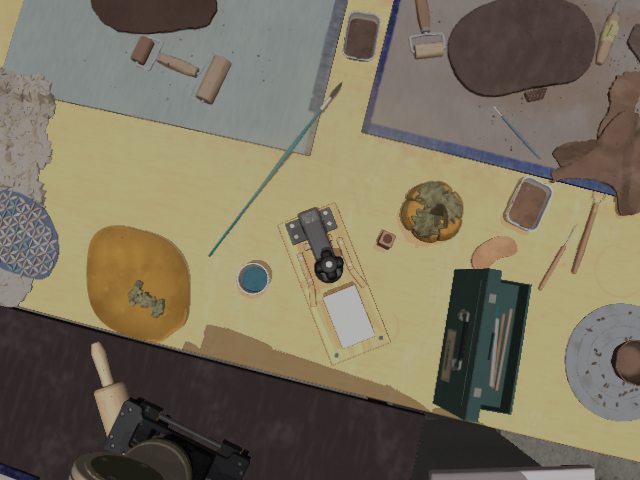

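Top view: the press bed runs from about (308,207) to (362,360), the knob is at (329,265) and the white mould top at (349,317). The cup is at (255,278), the stamp at (386,239) and the pumpkin at (431,211).

Run:
```python
from h import *
import pickle
c=pickle.load(open("top.pkl","rb")); I=c["img"]
hsv=cv2.cvtColor(I,cv2.COLOR_RGB2HSV)
def big(m,near):
    cs,_=cv2.findContours(m.astype(np.uint8),cv2.RETR_EXTERNAL,cv2.CHAIN_APPROX_NONE)
    return max((k for k in cs if np.hypot(*(np.array(k[:,0].mean(0))-near))<25),key=cv2.contourArea)
m=(hsv[...,1]<45)&(hsv[...,2]>150); k=big(m,(349,317))
P=np.array([onz(c,u,v,.070)[:2] for u,v in k[:,0]],np.float32)
print("mould",cv2.minAreaRect(P*1000), cv2.boxPoints(cv2.minAreaRect(P)).round(4).tolist())
d=hsv[...,2]<50
k=big(d&(np.hypot(*(np.indices(d.shape)[::-1]-np.array([329,265])[:,None,None]))<18),(329,265))
(x,y),rad=cv2.minEnclosingCircle(k);print("knob px",x,y,rad,"world",onz(c,x,y,.202))
z=cv2.resize(I[190:370,240:420],None,fx=3.3,fy=3.3,interpolation=cv2.INTER_CUBIC)
cv2.imwrite("pics/crop.png",z[:,:,::-1])
print(onz(c,255,278,.058),onz(c,386,238,.052),onz(c,431,211,.12))
```

```text
mould ((453.3507995605469, 311.7684631347656), (98.26007843017578, 62.242008209228516), 20.682619094848633) [[0.39640000462532043, 0.32350000739097595], [0.41839998960494995, 0.2653000056743622], [0.5102999806404114, 0.30000001192092896], [0.48829999566078186, 0.3582000136375427]]
knob px 329.0 265.1176452636719 17.14693260192871 world [0.53834888 0.34583651 0.202     ]
[0.525429  0.4809696 0.058    ] [0.59542874 0.23896144 0.052     ] [0.63426617 0.16644369 0.12      ]
```

View pics/crop.png

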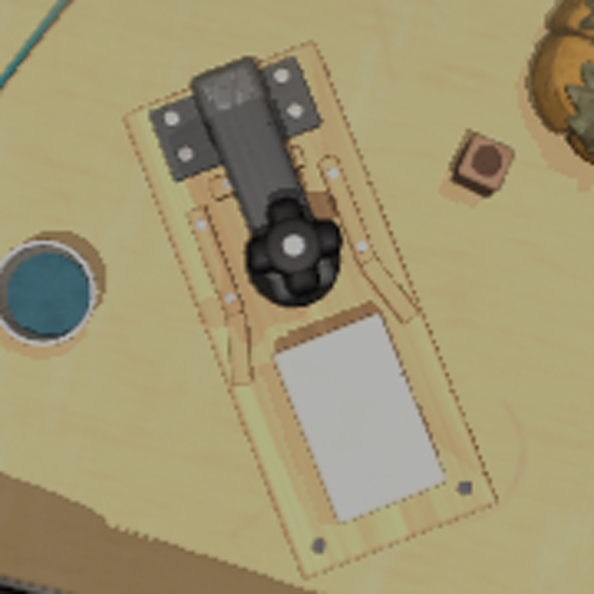

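The crop shows the bed corners at (125,115), (313,42), (497,502) and (306,577), and the knob hub at (293,245) with lobes nearly along the press axes. The mould lies slightly right of centre and nearly square with the bed.

Run:
```python
from h import *
import pickle
c=pickle.load(open("top.pkl","rb"))
U=lambda u,v:(240+u/3.3-.35,190+v/3.3-.35)
C=np.array([onz(c,*U(*p),.014)[:2] for p in [(125,115),(313,42),(497,502),(306,577)]])
loc=np.array([[118,60],[118,-60],[-170,-60],[-170,60]])/1000
a=loc-loc.mean(0); b=C-C.mean(0)
th=np.arctan2((a[:,0]*b[:,1]-a[:,1]*b[:,0]).sum(),(a*b).sum())
R=np.array([[np.cos(th),-np.sin(th)],[np.sin(th),np.cos(th)]]); t=C.mean(0)-R@loc.mean(0)
print("C",C.round(4).tolist(),"yaw",th,np.degrees(th),"origin",t,"res mm",((loc@R.T+t-C)*1000).round(1).tolist())
hub=onz(c,*U(293,245),.204)[:2]; print("hub",hub,"in press",R.T@(hub-t))
m=np.array([.45335,.31177]);print("mould in press",R.T@(m-t),"yaw rel",20.68-np.degrees(th))
for p in [(200,225),(230,300),(240,380),(333,175),(362,245),(408,315),(222,190),(297,155)]: print(p,(R.T@(onz(c,*U(*p),.026)[:2]-t)*1000).round(1))
s=r.read_state()
from scipy.spatial.transform import Rotation as Ro
T=Ro.from_quat(s["eef_rot"]).as_matrix();print("tool",T.round(3).tolist())
```

```text
C [[0.629, 0.4422], [0.6699, 0.3322], [0.4022, 0.2317], [0.3614, 0.3418]] yaw 0.358589716758165 20.545677347034463 origin [0.53996011 0.34611575] res mm [[0.4, 1.5], [1.7, -0.9], [-0.3, -1.4], [-1.7, 0.8]]
hub [0.54018597 0.34670012] in press [0.00041658 0.00046793]
mould in press [-0.09315485 -0.00176495] yaw rel 0.1343226529655368
(200, 225) [40.4 41.3]
(230, 300) [-5.8 41. ]
(240, 380) [-50.2  52.3]
(333, 175) [ 39.2 -40. ]
(362, 245) [ -4.2 -40.6]
(408, 315) [-51.  -50.2]
(222, 190) [54.5 22.3]
(297, 155) [ 57.5 -25.1]
tool [[-0.895, 0.446, -0.0], [0.446, 0.895, -0.001], [-0.0, -0.001, -1.0]]
```

```bash
cat > st.py <<'E'
from h import *
from scipy.spatial.transform import Rotation as Ro
o=np.array([.540,.346]); th=.3586
R=np.array([[np.cos(th),-np.sin(th)],[np.sin(th),np.cos(th)]])
s=r.read_state(); T=Ro.from_quat(s["eef_rot"]).as_matrix(); p=s["ee_pos"]
print("t",round(s["time"],2),"press mm",(R.T@(p[:2]-o)*1000).round(1),"z",round(p[2]*1000,1),"tool yaw(y) rel press deg",np.degrees(np.arctan2(T[1,1],T[0,1])-th).round(2),"toolx in press",(R.T@T[:2,0]).round(3),"F press",(R.T@s["ft_force"][:2]).round(2),s["ft_force"][2].round(2),"M",s["torque"].round(3),"w",round(s["width"],4),"g",round(float(s["grip_force"]),1),"q",s["joint_positions"].round(2))
E
echo '[-0.2127, -0.2013, 0, -0.82, 0.03, -0.2127, -0.2013, 0, -0.82, 0.03, -0.2127, -0.2013, 0, -0.82, 0.03, -0.2127, -0.2013, 0, -0.82, 0.03, -0.2127, -0.2013, 0, -0.82, 0.03, -0.2127, -0.2013, 0, -0.82, 0.03, -0.2127, -0.2013, 0, -0.82, 0.03, -0.2127, -0.2013, 0, -0.82, 0.03, -0.2127, -0.2013, 0, -0.82, 0.03, -0.2127, -0.2013, 0, -0.82, 0.03]' | python3 jog.py 20; python3 st.py
```

```text
time: 1.1
ee_pos: [0.3788, 0.2854, 0.2217]
eef_rot: [-0.179, 0.984, -0.0, -0.0]
ft_force: [-0.2, -0.5, 0.2]
width: 0.031
grip_force: 0.0
t 1.1 press mm [-1.722e+02 -1.000e-01] z 221.7 tool yaw(y) rel press deg 90.02 toolx in press [-1. -0.] F press [-0.36 -0.44] 0.19 M [0.049 0.037 0.052] w 0.031 g 0.0 q [-0.78 -0.    0.03  1.85 -0.    1.3   1.19]
```

```bash
echo '[0, -0.0017, 0.05, 0, 0.03, 0, -0.0017, 0.1, 0, 0.03, 0, -0.0017, 0.15, 0, 0.03, 0, -0.0017, 0.17, 0, 0.03, 0, -0.0017, 0.178, 0, 0.03, 0, -0.0017, 0.178, 0, 0.03, 0, -0.0017, 0.178, 0, 0.03]' | python3 jog.py; python3 st.py; python3 -c "
from h import *
c=snap('scene','pics/s1.png'); I=c['img'][180:360,230:470]
cv2.imwrite('pics/s1c.png',cv2.resize(I,None,fx=3,fy=3,interpolation=cv2.INTER_CUBIC)[:,:,::-1])"
```

```text
time: 1.8
ee_pos: [0.3807, 0.2837, 0.0452]
eef_rot: [-0.178, 0.984, 0.001, 0.001]
ft_force: [0.1, 0.2, 0.4]
width: 0.0299
grip_force: 0.0
t 1.8 press mm [-171.    -2.4] z 45.2 tool yaw(y) rel press deg 89.95 toolx in press [-1.     0.001] F press [0.16 0.11] 0.35 M [0.096 0.033 0.016] w 0.0299 g 0.0 q [-0.77  0.19  0.03  2.04 -0.01  0.91  1.2 ]
```

View pics/s1c.png

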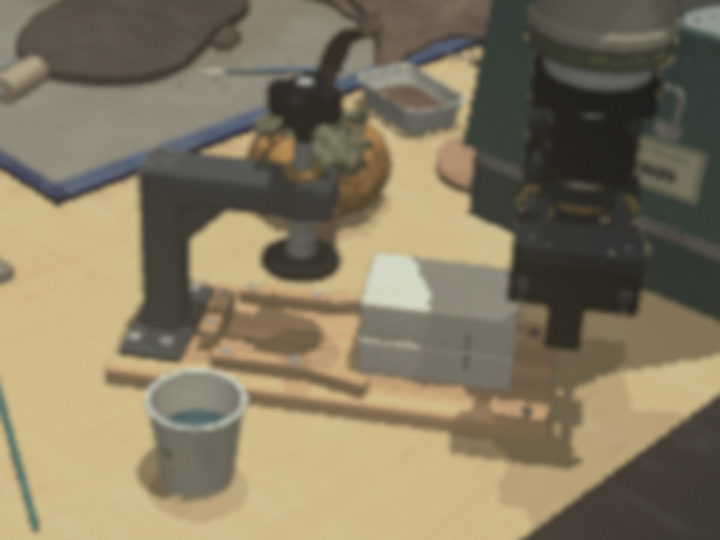

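The scene crop shows the fingers straight in front of the mould's pour-hole end and clear of it, with the mould square to the rails. The screw foot is well above the mould height.

```bash
echo '[-0.007, 0, 0.002, 0, 0.03, -0.014, 0, 0.002, 0, 0.03, -0.02, 0, 0.002, 0, 0.03, -0.026, 0, 0.002, 0, 0.03, -0.032, 0, 0.002, 0, 0.03, -0.038, 0, 0.002, 0, 0.03, -0.044, 0, 0.002, 0, 0.03, -0.05, 0, 0.002, 0, 0.03, -0.056, 0, 0.002, 0, 0.03, -0.062, 0, 0.002, 0, 0.03, -0.062, 0, 0.002, 0, 0.03]' | python3 jog.py; python3 st.py
cat > mo.py <<'E'
from h import *
import sys
o=np.array([.540,.346]); th=.3586
R=np.array([[np.cos(th),-np.sin(th)],[np.sin(th),np.cos(th)]])
c=snap("top",sys.argv[1]); hsv=cv2.cvtColor(c["img"],cv2.COLOR_RGB2HSV)
m=((hsv[...,1]<45)&(hsv[...,2]>100)).astype(np.uint8); m[:240]=0;m[370:]=0;m[:,:300]=0;m[:,390:]=0
k=max(cv2.findContours(m,0,cv2.CHAIN_APPROX_NONE)[0],key=cv2.contourArea)
P=np.array([R.T@(onz(c,u,v,.07)[:2]-o)*1000 for u,v in k[:,0]],np.float32)
print(cv2.minAreaRect(P),P.min(0),P.max(0))
E
python3 mo.py pics/t2.png
```

```text
time: 2.95
ee_pos: [0.4394, 0.3046, 0.042]
eef_rot: [-0.177, 0.984, 0.0, 0.001]
ft_force: [0.1, 0.5, 0.0]
width: 0.0301
grip_force: 0.0
t 2.95 press mm [-108.8   -3.4] z 42.0 tool yaw(y) rel press deg 89.9 toolx in press [-1.     0.002] F press [0.23 0.41] 0.02 M [ 0.051  0.035 -0.024] w 0.0301 g 0.0 q [-0.74  0.31  0.05  1.9  -0.02  0.93  1.25]
((-37.60807800292969, -1.9987449645996094), (73.0693359375, 61.945980072021484), 0.1197313740849495) [-74.170235 -33.01998 ] [-1.0157909 28.936787 ]
```

```bash
echo '[-0.004, 0.001, 0, 0, 0.03, -0.008, 0.001, 0, 0, 0.03, -0.012, 0.001, 0, 0, 0.03, -0.016, 0.001, 0, 0, 0.03, -0.02, 0.001, 0, 0, 0.03, -0.024, 0.001, 0, 0, 0.03, -0.028, 0.001, 0, 0, 0.03, -0.032, 0.001, 0, 0, 0.03, -0.036, 0.001, 0, 0, 0.03, -0.04, 0.001, 0, 0, 0.03]' | python3 jog.py; python3 st.py
echo '[0, 0, 0, 0, 0.03]' | python3 jog.py >/dev/null; python3 st.py;python3 mo.py pics/t3.png
```

```text
time: 4.0
ee_pos: [0.4752, 0.3191, 0.0419]
eef_rot: [-0.178, 0.984, -0.0, -0.0]
ft_force: [-5.4, -1.8, 4.7]
width: 0.0299
grip_force: 3.3
t 4.0 press mm [-70.1  -2.4] z 41.9 tool yaw(y) rel press deg 89.92 toolx in press [-1.     0.001] F press [-5.67  0.23] 4.66 M [-0.439  1.21  -0.012] w 0.0299 g 3.3 q [-0.72  0.38  0.06  1.8  -0.03  0.96  1.28]
t 4.1 press mm [-69.4  -2.4] z 41.9 tool yaw(y) rel press deg 89.91 toolx in press [-1.     0.002] F press [-0.45 -0.54] 0.01 M [ 0.006  0.141 -0.026] w 0.0301 g 1.3 q [-0.72  0.38  0.06  1.8  -0.03  0.96  1.28]
((-81.95011901855469, -17.23086929321289), (17.924930572509766, 81.53927612304688), 16.517513275146484) [-101.15224   -56.848454] [-63.2773    22.737532]
```

```bash
python3 -c "
from h import *
c=snap('scene','pics/s2.png'); I=c['img'][180:330,260:420]
cv2.imwrite('pics/s2c.png',cv2.resize(I,None,fx=4,fy=4,interpolation=cv2.INTER_CUBIC)[:,:,::-1])"
```

```text
(no output)
```

View pics/s2c.png

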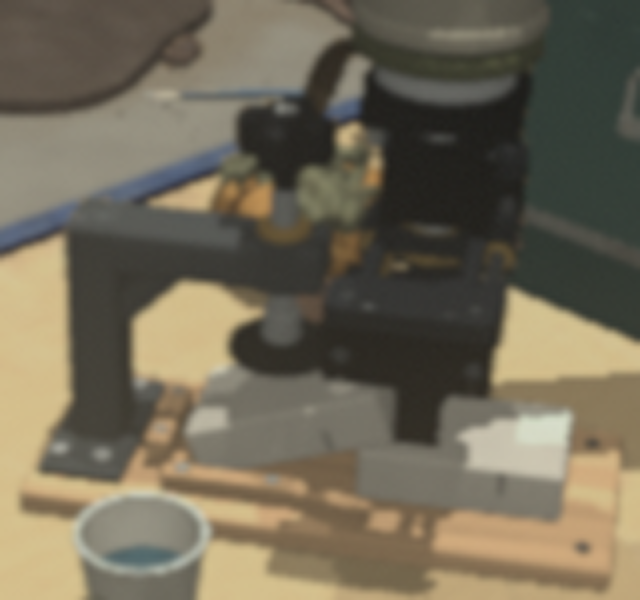

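```bash
python3 -c "
import cv2
I=cv2.imread('pics/t3.png'); J=cv2.imread('pics/t2.png')
f=lambda x:cv2.resize(x[220:380,270:420],None,fx=2.6,fy=2.6,interpolation=cv2.INTER_CUBIC)
cv2.imwrite('pics/t3c.png',cv2.hconcat([f(J),f(I)]))"
```

```text
(no output)
```

View pics/t3c.png

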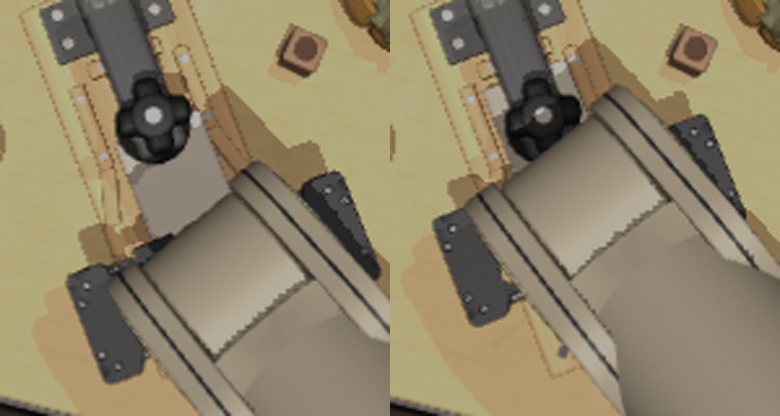

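The top view shows the upper half well in under the clamp, while in the scene crop the lower half seems to have stayed where it started, so the halves have separated. I'll check this numerically before touching anything.

Run:
```python
from h import *
import pickle
o=np.array([.540,.346]); th=.3586
R=np.array([[np.cos(th),-np.sin(th)],[np.sin(th),np.cos(th)]])
c=pickle.load(open("scene.pkl","rb"))
f=lambda x,y,z:((px(c,[*(R@np.array([x,y])/1000+o),z/1000])-[260,180])*4).round(0)
for n,p in {"lower at -93 nose +y bottom":(-43,30,14),"nose top":(-43,30,42),"tail +y bot":(-143,30,14),"tail top":(-143,30,42),"nose -y top":(-43,-34,42),"tail -y top":(-143,-34,42),
 "finger +y tip z20":(-69,28,20),"finger z42":(-69,28,42),"knob":(0,0,202),"foot":(0,0,75),"home nose +y bot":(50,32,14),"home nose top42":(50,32,42),"home tail top42":(-50,32,42),"home nose 70":(50,32,70),"bed corner":(-170,60,14)}.items(): print(n,f(*p))
s=r.read_state();print(s["time"],s["ee_pos"])
```

```text
lower at -93 nose +y bottom [350. 497.]
nose top [352. 450.]
tail +y bot [556. 524.]
tail top [562. 476.]
nose -y top [372. 381.]
tail -y top [570. 405.]
finger +y tip z20 [404. 492.]
finger z42 [407. 454.]
knob [284. 110.]
foot [278. 349.]
home nose +y bot [164. 475.]
home nose top42 [163. 428.]
home tail top42 [366. 454.]
home nose 70 [163. 379.]
bed corner [610. 569.]
4.2 [0.47569279 0.31930272 0.04193454]
```

```bash
python3 - <<'E'
from h import *
import pickle
o=np.array([.540,.346]); th=.3586
R=np.array([[np.cos(th),-np.sin(th)],[np.sin(th),np.cos(th)]])
c=pickle.load(open("scene.pkl","rb"))
for x,y in((-171,28),(-171,13)):
  for z in (0,14,20,30,40,50,60): print(x,y,z,((px(c,[*(R@np.array([x,y])/1000+o),z/1000])-[230,180])*3).round(0))
E
python3 -c "
import cv2
a=cv2.imread('pics/s1.png')[230:330,330:450];b=cv2.imread('pics/s2.png')[230:330,330:450]
f=lambda x:cv2.resize(x,None,fx=3.3,fy=3.3,interpolation=cv2.INTER_CUBIC)
cv2.imwrite('pics/cmp.png',cv2.convertScaleAbs(cv2.hconcat([f(a),f(b)]),alpha=1.8,beta=10))"
```

```text
-171 28 0 [549. 415.]
-171 28 14 [551. 397.]
-171 28 20 [552. 389.]
-171 28 30 [554. 377.]
-171 28 40 [556. 364.]
-171 28 50 [557. 350.]
-171 28 60 [559. 337.]
-171 13 0 [550. 401.]
-171 13 14 [552. 384.]
-171 13 20 [553. 376.]
-171 13 30 [555. 363.]
-171 13 40 [557. 350.]
-171 13 50 [558. 337.]
-171 13 60 [560. 324.]
```

View pics/cmp.png

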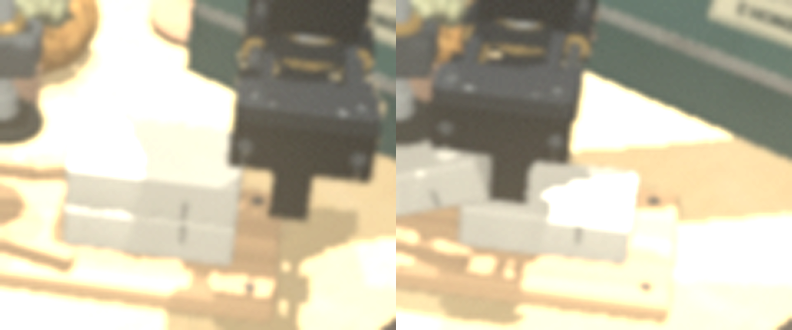

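At the start of the push, the fingertips sat about 22 mm higher than I assumed: the picture puts the tips at roughly the reported TCP z. They pushed only the upper half, which slid ahead and tipped nose-down off the lower half, and the lower half stayed near x = -90. I'll pinch the upper half's tail and drag it back, then restack it.

```bash
echo '[0.002, 0, -0.005, 0, 0.08, 0.002, 0, -0.005, 0, 0.08, 0.002, 0, -0.005, 0, 0.08, 0.002, 0, -0.005, 0, 0.08, 0.002, 0, -0.005, 0, 0.08, -0.003, 0.001, -0.005, 0, 0.08, -0.007, 0.001, -0.005, 0, 0.08, -0.007, 0.001, -0.005, 0, 0.05, -0.007, 0.001, -0.005, 0, 0.05, -0.007, 0.001, -0.005, 0, 0.05, -0.007, 0.001, -0.005, 0, 0.05, -0.007, 0.001, -0.005, 0, 0.05]' | python3 jog.py 15; python3 st.py
```

```text
time: 5.4
ee_pos: [0.4813, 0.3226, 0.0469]
eef_rot: [-0.178, 0.984, 0.0, -0.0]
ft_force: [-0.3, 0.5, -0.2]
width: 0.0617
grip_force: 15.0
t 5.4 press mm [-63.1  -1.3] z 46.9 tool yaw(y) rel press deg 89.93 toolx in press [-1.     0.001] F press [-0.11  0.53] -0.23 M [0.122 0.042 0.064] w 0.0617 g 15.0 q [-0.72  0.39  0.06  1.77 -0.03  0.98  1.28]
```

```bash
echo '[0.005, 0, 0, 0, 0.05, 0.01, 0, 0, 0, 0.05, 0.015, 0, 0, 0, 0.05, 0.02, 0, 0, 0, 0.05, 0.025, 0, 0, 0, 0.05, 0.03, 0, 0, 0, 0.05, 0.035, 0, 0, 0, 0.05, 0.04, 0, 0, 0, 0.05, 0.046, 0, 0, 0, 0.05, 0.052, 0, 0, 0, 0.05, 0.058, 0, 0, 0, 0.05, 0.064, 0, 0, 0, 0.05]' | python3 jog.py; python3 st.py
python3 -c "
from h import *
c=snap('scene','pics/s3.png'); I=c['img'][180:330,260:440]
cv2.imwrite('pics/s3c.png',cv2.convertScaleAbs(cv2.resize(I,None,fx=4,fy=4,interpolation=cv2.INTER_CUBIC)[:,:,::-1],alpha=1.4))"
```

```text
time: 6.6
ee_pos: [0.4228, 0.3008, 0.048]
eef_rot: [-0.177, 0.984, 0.001, 0.002]
ft_force: [5.7, 2.4, 0.2]
width: 0.0611
grip_force: 15.0
t 6.6 press mm [-125.6   -1.2] z 48.0 tool yaw(y) rel press deg 89.9 toolx in press [-1.     0.002] F press [6.21 0.25] 0.17 M [ 0.442 -1.165 -0.049] w 0.0611 g 15.0 q [-0.75  0.27  0.05  1.93 -0.02  0.93  1.23]
```

View pics/s3c.png

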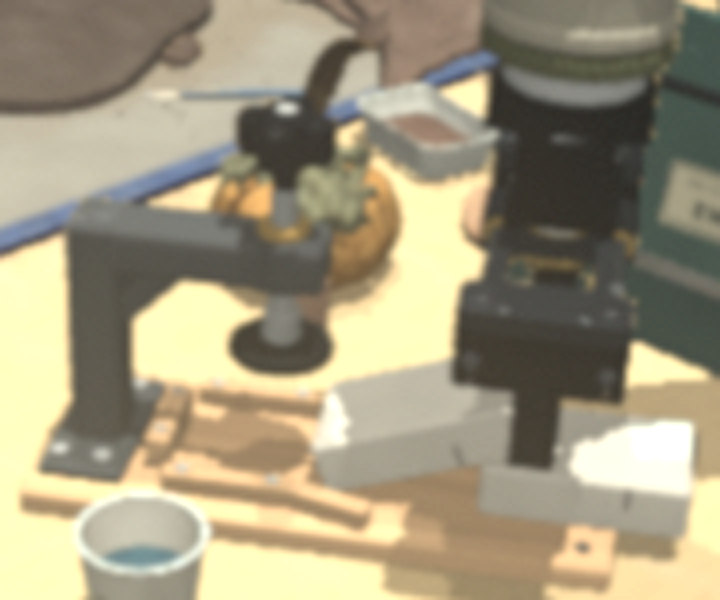

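The lower half was dragged back along with the upper and now overhangs the bed end by about 30 mm, with its middle still on the bed. The upper half slopes from the lower half's nose down to the bed, clear of the clamp. I'll re-pinch the upper half at its middle and lift it.

```bash
echo '[0, 0, 0, 0, 0.085, 0, 0, 0, 0, 0.085, 0, 0, 0, 0, 0.085, -0.02, 0, 0, 0, 0.085, -0.04, 0, 0, 0, 0.085, -0.054, 0, 0.007, 0, 0.085, -0.054, 0, 0.014, 0, 0.085, -0.054, 0, 0.014, 0, 0.05, -0.054, 0, 0.014, 0, 0.05, -0.054, 0, 0.014, 0, 0.05, -0.054, 0, 0.014, 0, 0.05, -0.054, 0, 0.014, 0, 0.05]' | python3 jog.py 25; python3 st.py
echo '[0, 0, -0.01, 0, 0.05, 0, 0, -0.02, 0, 0.05, 0, 0, -0.03, 0, 0.05, 0, 0, -0.04, 0, 0.05, 0, 0, -0.05, 0, 0.05, 0, 0, -0.06, 0, 0.05, 0, 0, -0.06, 0, 0.05]' | python3 jog.py; python3 st.py
python3 -c "
from h import *
c=snap('scene','pics/s4.png'); I=c['img'][180:330,260:440]
cv2.imwrite('pics/s4c.png',cv2.convertScaleAbs(cv2.resize(I,None,fx=4,fy=4,interpolation=cv2.INTER_CUBIC)[:,:,::-1],alpha=1.4))
snap('top','pics/t4.png')"
```

```text
time: 7.85
ee_pos: [0.4719, 0.3192, 0.0333]
eef_rot: [-0.178, 0.984, 0.0, 0.0]
ft_force: [-0.5, 0.3, 2.3]
width: 0.0616
grip_force: 25.0
t 7.85 press mm [-73.1  -1.2] z 33.3 tool yaw(y) rel press deg 89.93 toolx in press [-1.     0.001] F press [-0.39  0.45] 2.26 M [ 0.008  0.286 -0.013] w 0.0616 g 25.0 q [-0.73  0.39  0.06  1.81 -0.03  0.94  1.28]
time: 8.55
ee_pos: [0.4733, 0.3199, 0.0952]
eef_rot: [-0.178, 0.984, 0.001, 0.002]
ft_force: [0.4, -0.5, -3.3]
width: 0.062
grip_force: 25.0
t 8.55 press mm [-71.6  -1. ] z 95.2 tool yaw(y) rel press deg 89.91 toolx in press [-1.     0.002] F press [ 0.19 -0.64] -3.29 M [0.105 0.011 0.016] w 0.062 g 25.0 q [-0.73  0.31  0.07  1.76 -0.02  1.06  1.27]
```

View pics/s4c.png

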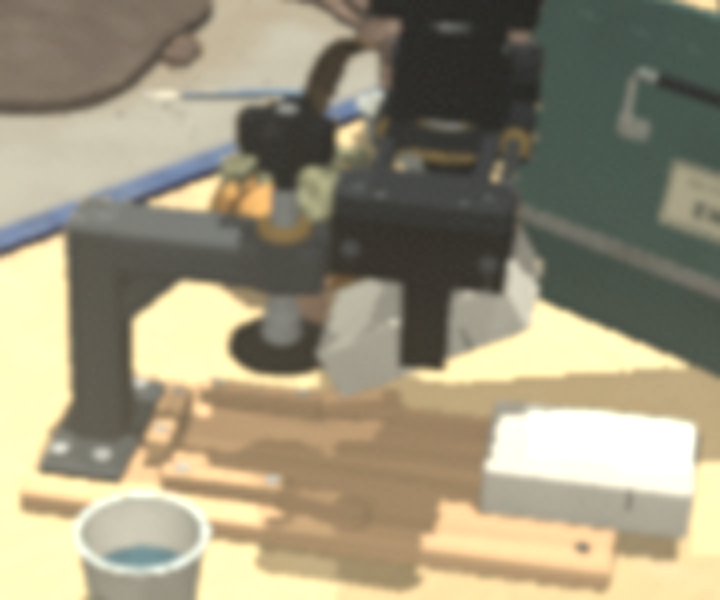

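The scene crop shows the upper half held about 25° nose-down. The lower half is alone on the bed's end, with its top-face corners near (488,470), (690,490), (500,405) and (695,420). I'll measure it.

Run:
```python
from h import *
import pickle
o=np.array([.540,.346]); th=.3586
R=np.array([[np.cos(th),-np.sin(th)],[np.sin(th),np.cos(th)]])
c=pickle.load(open("scene.pkl","rb")); I=cv2.imread("pics/s4.png")
L=lambda u,v,z:(R.T@(onz(c,u,v,z)[:2]-o)*1000).round(1)
for n,(u,v),z in [("nose bot",(482,508),.014),("tail bot",(685,535),.014),("nose top near",(486,468),.042),("tail top near",(690,490),.042),("nose far",(500,405),.042),("tail far",(695,422),.042)]: print(n,L(260+u/4,180+v/4,z))
# mask
hsv=cv2.cvtColor(I,cv2.COLOR_BGR2HSV); m=((hsv[...,1]<40)&(hsv[...,2]>110)).astype(np.uint8); w=np.zeros_like(m); w[275:320,378:440]=1; m*=w
k=max(cv2.findContours(m,0,2)[0],key=cv2.contourArea); print(cv2.contourArea(k)); h=cv2.convexHull(k); 
for e in np.arange(1,5,.5):
    a=cv2.approxPolyDP(h,e,True)
    if len(a)<=6: break
print(a[:,0].tolist()); 
for u,v in a[:,0]: print((u,v),L(u,v,.042),L(u,v,.014))
c=pickle.load(open("top.pkl","rb")); T=cv2.imread("pics/t4.png"); 
hs=cv2.cvtColor(T,cv2.COLOR_BGR2HSV); m=((hs[...,1]<45)&(hs[...,2]>150)).astype(np.uint8)
for k in cv2.findContours(m[230:420,280:440],0,2)[0]:
    if cv2.contourArea(k)>100:
        q=k[:,0]+[280,230]; P=np.array([L(u,v,.042) for u,v in q],np.float32); print("top",cv2.contourArea(k),P.min(0),P.max(0),cv2.minAreaRect(P))
```

```text
nose bot [-106.9   24.5]
tail bot [-204.3   25.3]
nose top near [-107.3   31.1]
tail top near [-203.    28.2]
nose far [-108.8  -25.8]
tail far [-205.2  -31.8]
1314.5
[[385, 281], [431, 285], [433, 296], [430, 312], [381, 306]]
(np.int32(385), np.int32(281)) [-108.7  -26.7] [-106.8  -71. ]
(np.int32(431), np.int32(285)) [-199.7  -32.4] [-202.9  -77.1]
(np.int32(433), np.int32(296)) [-203.9    6. ] [-207.3  -36.5]
(np.int32(430), np.int32(312)) [-198.7   59.7] [-201.9   20.1]
(np.int32(381), np.int32(306)) [-109.3   60.5] [-107.5   21. ]
top 490.5 [-114.1  -64.8] [-70.5  24.7] ((-91.29608154296875, -20.041606903076172), (21.32465362548828, 90.7054214477539), 17.67610740661621)
```

```bash
echo '[0.02, 0, 0, 0, 0.05, 0.04, 0, 0, 0, 0.05, 0.06, 0, 0, 0, 0.05, 0.075, 0, 0, 0, 0.05, 0.084, 0, 0, 0, 0.05, 0.084, 0, 0, 0, 0.05, 0.084, 0, 0.01, 0, 0.05, 0.084, 0, 0.02, 0, 0.05, 0.084, 0, 0.025, 0, 0.05]' | python3 jog.py 12; python3 st.py
echo '[0, 0, 0.004, 0, 0.05, 0, 0, 0.008, 0, 0.05, 0, 0, 0.012, 0, 0.05, 0, 0, 0.016, 0, 0.05, 0, 0, 0.016, 0, 0.05]' | python3 jog.py; python3 st.py
python3 -c "
from h import *
c=snap('scene','pics/s5.png'); I=c['img'][180:330,290:470]
cv2.imwrite('pics/s5c.png',cv2.convertScaleAbs(cv2.resize(I,None,fx=4,fy=4,interpolation=cv2.INTER_CUBIC)[:,:,::-1],alpha=1.4))"
```

```text
time: 9.55
ee_pos: [0.393, 0.2893, 0.0664]
eef_rot: [-0.178, 0.984, -0.001, -0.001]
ft_force: [-5.7, -2.8, 4.9]
width: 0.0619
grip_force: 12.0
t 9.55 press mm [-157.5   -1.5] z 66.4 tool yaw(y) rel press deg 89.91 toolx in press [-1.     0.002] F press [-6.27 -0.61] 4.95 M [-0.419  1.     0.035] w 0.0619 g 12.0 q [-0.76  0.19  0.04  1.99 -0.01  0.96  1.21]
time: 10.05
ee_pos: [0.3935, 0.2898, 0.0514]
eef_rot: [-0.178, 0.984, 0.0, 0.0]
ft_force: [0.9, -0.0, -3.2]
width: 0.0618
grip_force: 12.0
t 10.05 press mm [-156.9   -1.3] z 51.4 tool yaw(y) rel press deg 89.92 toolx in press [-1.     0.001] F press [ 0.8  -0.31] -3.17 M [ 0.069  0.008 -0.038] w 0.0618 g 12.0 q [-0.76  0.21  0.04  2.   -0.01  0.93  1.21]
```

```bash
cat > wb.py <<'E'
from h import *
import pickle,sys
o=np.array([.540,.346]); th=.3586
R=np.array([[np.cos(th),-np.sin(th)],[np.sin(th),np.cos(th)]])
c=pickle.load(open("scene.pkl","rb")); I=cv2.imread(sys.argv[1])
L=lambda u,v,z:(R.T@(onz(c,u,v,z)[:2]-o)*1000).round(0).astype(int).tolist()
hsv=cv2.cvtColor(I,cv2.COLOR_BGR2HSV); m=((hsv[...,1]<50)&(hsv[...,2]>75)).astype(np.uint8); w=np.zeros_like(m); w[225:330,325:455]=1; m*=w
for k in cv2.findContours(m,0,2)[0]:
    if cv2.contourArea(k)<60: continue
    a=cv2.approxPolyDP(k,1.8,True)[:,0]; print("area",cv2.contourArea(k)); print([((int(u),int(v)),L(u,v,.014),L(u,v,.042),L(u,v,.07)) for u,v in a])
E
python3 wb.py pics/s5.png
```

```text
area 1477.5
[((437, 268), [-216, -151], [-212, -102], [-208, -54]), ((433, 280), [-207, -98], [-204, -52], [-200, -6]), ((417, 280), [-173, -90], [-172, -45], [-170, 0]), ((414, 298), [-170, -21], [-168, 21], [-167, 63]), ((403, 296), [-148, -23], [-147, 19], [-147, 61]), ((405, 279), [-148, -89], [-148, -43], [-147, 2]), ((392, 276), [-120, -94], [-121, -49], [-122, -3]), ((391, 269), [-115, -123], [-117, -76], [-118, -29]), ((387, 269), [-107, -121], [-109, -74], [-110, -27]), ((381, 307), [-108, 24], [-110, 64], [-111, 103]), ((429, 313), [-200, 24], [-197, 63], [-194, 103]), ((432, 297), [-205, -32], [-202, 10], [-199, 52]), ((436, 295), [-213, -41], [-210, 1], [-206, 44])]
area 81.5
[((327, 254), [35, -157], [26, -108], [17, -59]), ((326, 264), [28, -112], [20, -65], [11, -19]), ((332, 265), [15, -110], [6, -64], [-2, -18]), ((334, 256), [18, -151], [9, -103], [1, -54])]
area 142.5
[((436, 231), [-214, -339], [-210, -280], [-207, -222]), ((438, 240), [-219, -289], [-215, -233], [-211, -177]), ((454, 245), [-257, -271], [-251, -216], [-245, -162]), ((451, 243), [-250, -280], [-245, -225], [-239, -170]), ((454, 241), [-258, -293], [-252, -237], [-246, -181]), ((454, 236), [-259, -321], [-253, -263], [-247, -206]), ((442, 233), [-229, -331], [-225, -273], [-220, -215]), ((443, 231), [-232, -343], [-227, -285], [-223, -226])]
```

```bash
echo '[0, 0, 0.001, 0, 0.05, 0, 0, 0.002, 0, 0.05, 0, 0, 0.003, 0, 0.05, 0, 0, 0.003, 0, 0.05]' | python3 jog.py; python3 st.py
echo '[0, 0, 0.001, 0, 0.05, 0, 0, 0.002, 0, 0.05, 0, 0, 0.003, 0, 0.05, 0, 0, 0.003, 0, 0.05]' | python3 jog.py; python3 st.py
```

```text
time: 10.5
ee_pos: [0.3934, 0.2897, 0.0489]
eef_rot: [-0.178, 0.984, 0.0, -0.0]
ft_force: [-1.4, -1.5, 0.1]
width: 0.0621
grip_force: 12.0
t 10.5 press mm [-157.    -1.3] z 48.9 tool yaw(y) rel press deg 89.92 toolx in press [-1.     0.001] F press [-1.87 -0.94] 0.13 M [-0.058  0.29   0.038] w 0.0621 g 12.0 q [-0.76  0.21  0.04  2.01 -0.01  0.92  1.21]
time: 10.9
ee_pos: [0.3934, 0.2898, 0.0458]
eef_rot: [-0.178, 0.984, 0.0, -0.0]
ft_force: [-1.3, -0.2, -1.0]
width: 0.0622
grip_force: 12.0
t 10.9 press mm [-157.    -1.2] z 45.8 tool yaw(y) rel press deg 89.93 toolx in press [-1.     0.001] F press [-1.28  0.29] -1.01 M [0.025 0.253 0.029] w 0.0622 g 12.0 q [-0.76  0.22  0.04  2.01 -0.01  0.92  1.21]
```

```bash
echo '[0, 0, 0.001, 0, 0.05, 0, 0, 0.002, 0, 0.05, 0, 0, 0.002, 0, 0.05]' | python3 jog.py >/dev/null; python3 st.py
echo '[0, 0, 0.001, 0, 0.05, 0, 0, 0.002, 0, 0.05, 0, 0, 0.002, 0, 0.05]' | python3 jog.py>/dev/null; python3 st.py; python3 -c "
from h import *
snap('scene','pics/s6.png')"; python3 wb.py pics/s6.png | head -2
```

```text
t 11.2 press mm [-156.9   -1.2] z 44.3 tool yaw(y) rel press deg 89.92 toolx in press [-1.     0.001] F press [-3.9  -0.59] 6.28 M [-0.314  0.738  0.011] w 0.0621 g 12.0 q [-0.76  0.22  0.04  2.01 -0.01  0.91  1.21]
t 11.5 press mm [-156.2   -1.2] z 43.2 tool yaw(y) rel press deg 89.91 toolx in press [-1.     0.002] F press [-4.77 -2.33] 14.44 M [-0.758  0.876  0.058] w 0.062 g 12.0 q [-0.76  0.22  0.04  2.01 -0.01  0.91  1.21]
area 1309.0
[((388, 269), [-109, -122], [-111, -75], [-112, -28]), ((382, 291), [-104, -32], [-106, 11], [-108, 53]), ((381, 307), [-108, 24], [-110, 64], [-111, 103]), ((429, 313), [-200, 24], [-197, 63], [-194, 103]), ((437, 292), [-215, -53], [-211, -10], [-208, 34]), ((436, 273), [-213, -128], [-210, -81], [-206, -34]), ((431, 285), [-203, -77], [-200, -32], [-197, 12]), ((418, 283), [-176, -79], [-174, -34], [-172, 11]), ((415, 299), [-172, -18], [-170, 24], [-169, 65]), ((405, 301), [-152, -6], [-152, 35], [-151, 76]), ((402, 298), [-146, -16], [-146, 26], [-146, 67]), ((404, 283), [-147, -72], [-146, -28], [-146, 17]), ((391, 280), [-119, -78], [-120, -33], [-121, 12]), ((390, 269), [-113, -123], [-115, -76], [-116, -29])]
```

The upper half's top corners now read z = 70 mm, so it is flat and seated. I'll release it, then pinch both halves together to match their sides.

```bash
echo '[0, 0, -0.003, 0, 0.05, 0, 0, -0.003, 0, 0.085, 0, 0, -0.003, 0, 0.085, 0, 0, -0.003, 0, 0.085, 0, 0, -0.003, 0, 0.085, 0, 0, 0.01, 0, 0.085, 0, 0, 0.017, 0, 0.085, 0, 0, 0.017, 0, 0.085, 0, 0, 0.017, 0, 0.05, 0, 0, 0.017, 0, 0.05, 0, 0, 0.017, 0, 0.05, 0, 0, 0.017, 0, 0.05]' | python3 jog.py 12 ; python3 st.py
```

```text
time: 12.75
ee_pos: [0.3936, 0.29, 0.0252]
eef_rot: [-0.178, 0.984, 0.0, 0.0]
ft_force: [-0.2, 1.3, 1.0]
width: 0.0641
grip_force: 12.0
t 12.75 press mm [-156.8   -1. ] z 25.2 tool yaw(y) rel press deg 89.93 toolx in press [-1.     0.001] F press [0.28 1.33] 0.97 M [0.233 0.044 0.   ] w 0.0641 g 12.0 q [-0.76  0.25  0.04  2.02 -0.01  0.87  1.21]
```

```bash
echo '[-0.006, 0, 0, 0, 0.05, -0.014, 0, 0, 0, 0.05, -0.022, 0, 0, 0, 0.05, -0.03, 0, 0, 0, 0.05, -0.038, 0, 0, 0, 0.05, -0.046, 0, 0, 0, 0.05, -0.054, 0, 0, 0, 0.05, -0.062, 0.001, 0, 0, 0.05, -0.07, 0.001, 0, 0, 0.05, -0.077, 0.001, 0, 0, 0.05, -0.083, 0.001, 0, 0, 0.05, -0.086, 0.001, 0, 0, 0.05]' | python3 jog.py 20 >/dev/null; python3 st.py
python3 -c "
from h import *
snap('scene','pics/s7.png');snap('top','pics/t7.png')"; python3 wb.py pics/s7.png | head -4
```

```text
t 13.95 press mm [-72.3   0.1] z 25.2 tool yaw(y) rel press deg 89.95 toolx in press [-1.     0.001] F press [-12.3   -0.55] 12.83 M [-7.970e-01  2.636e+00 -1.000e-03] w 0.0636 g 20.0 q [-0.72  0.41  0.06  1.81 -0.03  0.93  1.28]
area 871.5
[((393, 270), [-120, -120], [-121, -73], [-122, -26]), ((386, 269), [-105, -121], [-106, -74], [-108, -27]), ((382, 288), [-103, -43], [-105, 0], [-107, 43]), ((370, 288), [-79, -37], [-82, 5], [-86, 48]), ((368, 304), [-82, 20], [-85, 60], [-88, 99]), ((357, 302), [-60, 18], [-64, 58], [-69, 97]), ((358, 286), [-54, -39], [-58, 4], [-63, 46]), ((341, 282), [-17, -46], [-23, -3], [-30, 40]), ((337, 295), [-17, 3], [-24, 43], [-30, 84]), ((338, 300), [-22, 20], [-29, 59], [-35, 99]), ((386, 307), [-117, 22], [-119, 62], [-120, 101]), ((393, 282), [-124, -71], [-125, -27], [-126, 18])]
area 79.5
[((327, 254), [35, -157], [26, -108], [17, -59]), ((326, 264), [28, -112], [20, -65], [11, -19]), ((332, 265), [15, -110], [6, -64], [-2, -18]), ((334, 256), [18, -151], [9, -103], [1, -54])]
```

```bash
echo '[0, 0, 0, 0, 0.085, 0, 0, 0, 0, 0.085, 0, 0, 0, 0, 0.085, 0, 0, 0, 0, 0.085, 0.03, 0, 0, 0, 0.085, 0.06, 0, 0, 0, 0.085, 0.08, 0, 0, 0, 0.085, 0.08, 0, 0, 0, 0.03, 0.08, 0, -0.001, 0, 0.03, 0.08, 0, -0.001, 0, 0.03, 0.08, 0, -0.001, 0, 0.03, 0.08, 0, -0.001, 0, 0.03]' | python3 jog.py >/dev/null; python3 st.py
python3 -c "
from h import *
c=snap('scene','pics/s8.png');snap('top','pics/t8.png'); I=c['img'][200:330,290:440]
cv2.imwrite('pics/s8c.png',cv2.convertScaleAbs(cv2.resize(I,None,fx=4.5,fy=4.5,interpolation=cv2.INTER_CUBIC)[:,:,::-1],alpha=1.4))"; python3 wb.py pics/s8.png | head -4
```

```text
t 15.25 press mm [-150.5   -0.3] z 25.9 tool yaw(y) rel press deg 89.9 toolx in press [-1.     0.002] F press [0.3  0.46] 0.74 M [ 0.144  0.029 -0.085] w 0.0532 g 0.0 q [-0.76  0.26  0.04  2.   -0.01  0.88  1.21]
area 1816.5
[((346, 263), [-14, -126], [-21, -79], [-28, -32]), ((342, 267), [-9, -107], [-16, -61], [-23, -14]), ((340, 287), [-18, -27], [-25, 15], [-31, 57]), ((337, 291), [-15, -11], [-21, 30], [-28, 71]), ((338, 299), [-22, 16], [-28, 56], [-34, 96]), ((385, 308), [-116, 26], [-117, 65], [-119, 104]), ((391, 291), [-122, -36], [-123, 7], [-124, 49]), ((385, 287), [-109, -48], [-111, -5], [-112, 38]), ((388, 268), [-108, -126], [-110, -79], [-112, -31])]
area 81.5
[((327, 254), [35, -157], [26, -108], [17, -59]), ((326, 264), [28, -112], [20, -65], [11, -19]), ((332, 265), [15, -110], [6, -64], [-2, -18]), ((334, 256), [18, -151], [9, -103], [1, -54])]
```

View pics/s8c.png

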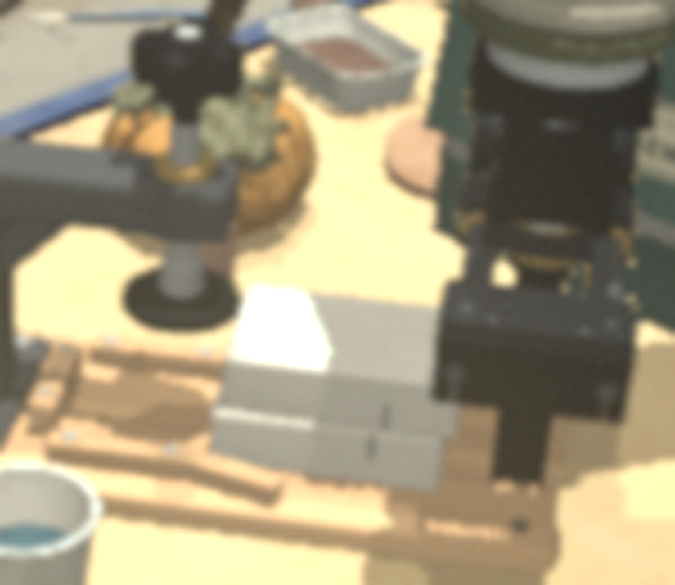

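The last crop shows the mould stacked flat again, with the upper half's mark about 6 mm behind the lower's. The fingers, now reaching the lower half's height, stand behind its pour-hole end. Pushing with tall finger faces will bring the tails flush.

```bash
echo '[0, 0, 0.004, 0, 0.03, 0, 0, 0.004, 0, 0.03, -0.005, 0, 0.004, 0, 0.03, -0.01, 0, 0.004, 0, 0.03, -0.015, 0, 0.004, 0, 0.03, -0.02, 0, 0.004, 0, 0.03, -0.025, 0, 0.004, 0, 0.03, -0.03, 0, 0.004, 0, 0.03, -0.035, 0, 0.004, 0, 0.03, -0.04, 0, 0.004, 0, 0.03, -0.04, 0, 0.004, 0, 0.03]' | python3 jog.py >/dev/null; python3 st.py
python3 -c "
from h import *
snap('scene','pics/s9.png')
o=np.array([.540,.346]); th=.3586
R=np.array([[np.cos(th),-np.sin(th)],[np.sin(th),np.cos(th)]])
import pickle
c=pickle.load(open('scene.pkl','rb'))
for y in (27,41):
  for z in (10,20,30,40): print(y,z,px(c,[*(R@np.array([-150,y])/1000+o),z/1000]).round(1))
"; python3 wb.py pics/s9.png | head -2
```

```text
t 16.45 press mm [-111.1   -0.2] z 21.7 tool yaw(y) rel press deg 89.92 toolx in press [-1.     0.001] F press [-2.62 -0.16] 1.5 M [-0.001  0.591  0.014] w 0.0301 g 1.2 q [-0.74  0.34  0.05  1.91 -0.02  0.89  1.25]
27 10 [402.5 312.3]
27 20 [403.  308.1]
27 30 [403.6 303.8]
27 40 [404.1 299.5]
41 10 [402.1 316.6]
41 20 [402.6 312.4]
41 30 [403.1 308.1]
41 40 [403.7 303.7]
area 1399.0
[((330, 275), [11, -68], [3, -24], [-5, 20]), ((327, 299), [-1, 21], [-8, 61], [-15, 100]), ((331, 297), [-7, 13], [-14, 53], [-21, 93]), ((355, 304), [-57, 26], [-62, 65], [-66, 104]), ((377, 305), [-100, 19], [-102, 59], [-104, 99]), ((379, 291), [-98, -30], [-101, 12], [-103, 54]), ((363, 287), [-64, -38], [-68, 5], [-73, 47]), ((365, 266), [-58, -123], [-62, -76], [-66, -29]), ((342, 264), [-6, -120], [-13, -73], [-21, -26]), ((340, 272), [-8, -85], [-15, -40], [-22, 5])]
```

```bash
cat > marks.py <<'E'
from h import *
import sys,pickle
o=np.array([.540,.346]); th=.3586
R=np.array([[np.cos(th),-np.sin(th)],[np.sin(th),np.cos(th)]])
c=pickle.load(open("scene.pkl","rb")); I=cv2.imread(sys.argv[1],0).astype(np.float32); X=np.arange(float(sys.argv[2]),float(sys.argv[3]),.5)
for n,zz in(("lower",(22,34)),("upper",(50,62))):
    row=[]
    for z in np.linspace(*zz,7):
        q=np.array([px(c,[*(R@np.array([x,32])/1000+o),z/1000]) for x in X],np.float32)
        row.append(cv2.remap(I,q[:,0].reshape(1,-1),q[:,1].reshape(1,-1),cv2.INTER_LINEAR)[0])
    a=np.mean(row,0); b=a-cv2.blur(a.reshape(1,-1),(41,1))[0]; i=np.argsort(b)[:1]
    print(n,"mark x",X[i],"depth",b[i].round(1), "profile/4mm",a[::8].round(0).astype(int).tolist())
E
python3 marks.py pics/scene0.png -140 -60; python3 marks.py pics/s8.png -125 -30;python3 marks.py pics/s9.png -105 -10
echo '[-0.004, 0, 0, 0, 0.03, -0.008, 0, 0, 0, 0.03, -0.012, 0, 0, 0, 0.03, -0.016, 0, 0, 0, 0.03, -0.02, 0, 0, 0, 0.03, -0.024, 0, 0, 0, 0.03, -0.028, 0, 0, 0, 0.03, -0.032, 0, 0, 0, 0.03, -0.036, 0, 0, 0, 0.03, -0.04, 0, 0, 0, 0.03, -0.04, 0, 0, 0, 0.03]' | python3 jog.py >/dev/null; python3 st.py
python3 -c "
from h import *
snap('scene','pics/s10.png')"; python3 marks.py pics/s10.png -62 30;  python3 wb.py pics/s10.png | head -2
```

```text
lower mark x [-118.5] depth [-19.] profile/4mm [54, 53, 54, 54, 54, 54, 73, 115, 124, 123, 123, 123, 124, 125, 125, 125, 126, 125, 124, 124]
upper mark x [-117.] depth [-20.1] profile/4mm [52, 52, 51, 51, 51, 51, 64, 109, 122, 123, 123, 123, 123, 123, 124, 125, 125, 124, 124, 123]
lower mark x [-125.] depth [-6.4] profile/4mm [95, 97, 109, 112, 112, 113, 113, 112, 110, 106, 111, 112, 112, 112, 112, 114, 117, 118, 118, 118, 118, 117, 117, 117]
upper mark x [-125.] depth [-9.6] profile/4mm [95, 106, 106, 110, 112, 112, 112, 106, 106, 111, 111, 111, 111, 112, 113, 116, 117, 117, 117, 116, 116, 116, 116, 116]
lower mark x [-105.] depth [-19.7] profile/4mm [81, 99, 112, 113, 113, 113, 113, 113, 108, 109, 112, 112, 112, 112, 112, 113, 113, 114, 115, 116, 117, 120, 122, 121]
upper mark x [-105.] depth [-26.3] profile/4mm [51, 77, 88, 89, 88, 89, 91, 89, 81, 104, 111, 111, 111, 111, 111, 112, 112, 113, 113, 113, 116, 115, 115, 115]
t 17.6 press mm [-71.1  -0.4] z 21.6 tool yaw(y) rel press deg 89.93 toolx in press [-1.     0.001] F press [-2.23 -0.16] -0.37 M [-0.126  0.491  0.098] w 0.0306 g 1.1 q [-0.72  0.41  0.06  1.81 -0.03  0.92  1.28]
lower mark x [-62.] depth [-15.1] profile/4mm [95, 112, 114, 114, 114, 114, 114, 110, 108, 112, 116, 120, 119, 120, 120, 120, 121, 123, 124, 123, 124, 128, 127]
upper mark x [-32.5] depth [-12.8] profile/4mm [75, 88, 89, 91, 90, 90, 90, 83, 87, 107, 112, 112, 112, 112, 113, 113, 114, 114, 114, 115, 117, 116, 117]
area 651.0
[((325, 273), [23, -74], [14, -29], [6, 15]), ((325, 297), [5, 15], [-3, 55], [-11, 95]), ((355, 304), [-57, 26], [-62, 65], [-66, 104]), ((358, 298), [-60, 4], [-64, 44], [-69, 85]), ((358, 288), [-55, -32], [-59, 11], [-64, 53]), ((341, 285), [-19, -35], [-25, 8], [-32, 50]), ((339, 273), [-7, -81], [-14, -36], [-21, 9])]
```

```bash
echo '[-0.002, 0, 0, 0, 0.03, -0.004, 0, 0, 0, 0.03, -0.006, 0, 0, 0, 0.03, -0.0075, 0, 0, 0, 0.03, -0.0085, 0, 0, 0, 0.03]' | python3 jog.py >/dev/null; python3 st.py; echo '[-0.0005, 0, 0, 0, 0.03, -0.001, 0, 0, 0, 0.03]' | python3 jog.py >/dev/null; python3 st.py;  echo '[-0.0005, 0, 0, 0, 0.03, -0.001, 0, 0, 0, 0.03]' | python3 jog.py >/dev/null; python3 st.py
```

```text
t 18.15 press mm [-62.8  -0.5] z 21.7 tool yaw(y) rel press deg 89.92 toolx in press [-1.     0.001] F press [-4.8   0.21] -1.32 M [-0.261  0.853  0.016] w 0.03 g 1.9 q [-0.72  0.43  0.06  1.79 -0.03  0.93  1.28]
t 18.35 press mm [-61.6  -0.5] z 21.7 tool yaw(y) rel press deg 89.91 toolx in press [-1.     0.002] F press [-2.24 -0.08] -3.11 M [-0.176  0.685 -0.025] w 0.0299 g 1.4 q [-0.72  0.43  0.06  1.78 -0.03  0.93  1.28]
t 18.55 press mm [-60.9  -0.5] z 21.8 tool yaw(y) rel press deg 89.92 toolx in press [-1.     0.001] F press [-8.86 -0.53] 1.48 M [-0.304  1.014 -0.036] w 0.03 g 1.7 q [-0.72  0.43  0.06  1.78 -0.03  0.93  1.28]
```

```bash
echo '[-0.0005, 0, 0, 0, 0.03, -0.0005, 0, 0, 0, 0.03]' | python3 jog.py >/dev/null; python3 st.py;  echo '[-0.0005, 0, 0, 0, 0.03, -0.0005, 0, 0, 0, 0.03]' | python3 jog.py >/dev/null; python3 st.py; python3 -c "
from h import *
snap('scene','pics/s11.png');snap('top','pics/t11.png')"; python3 marks.py pics/s11.png -62 30
```

```text
t 18.75 press mm [-61.   -0.5] z 21.8 tool yaw(y) rel press deg 89.92 toolx in press [-1.     0.001] F press [-11.43  -0.61] 2.28 M [-0.221  0.733 -0.114] w 0.0304 g 0.4 q [-0.72  0.43  0.06  1.78 -0.03  0.93  1.28]
t 18.95 press mm [-61.1  -0.5] z 21.8 tool yaw(y) rel press deg 89.93 toolx in press [-1.     0.001] F press [-16.94  -1.05] 3.9 M [-0.359  0.738 -0.089] w 0.0302 g 0.0 q [-0.72  0.43  0.06  1.78 -0.03  0.93  1.28]
lower mark x [-55.] depth [-8.8] profile/4mm [83, 82, 87, 106, 114, 114, 115, 115, 116, 114, 106, 109, 111, 114, 119, 119, 120, 122, 124, 124, 125, 125, 125]
upper mark x [-56.] depth [-13.6] profile/4mm [45, 45, 59, 87, 89, 90, 91, 91, 90, 88, 82, 96, 109, 112, 112, 112, 112, 113, 113, 114, 114, 114, 116]
```

The force climbed while pad load fell, so the gripper body has met the frame arm's end at TCP x ≈ -61. The finger faces are then at the mould's home position to within about 1.5 mm. I'll back off, clear the view and measure the mould.

```bash
echo '[0.01, 0, 0, 0, 0.03, 0.04, 0, 0, 0, 0.03, 0.05, 0, -0.03, 0, 0.03, 0.05, 0, -0.08, 0, 0.03, 0.05, 0, -0.13, 0, 0.03, 0.05, 0, -0.18, 0, 0.03, 0.05, 0.04, -0.2, 0, 0.03, 0.05, 0.08, -0.22, 0, 0.08, 0.05, 0.12, -0.22, 0, 0.08, 0.05, 0.16, -0.22, 0, 0.08, 0.05, 0.2, -0.22, 0, 0.08, 0.05, 0.2, -0.22, 0, 0.08]' | python3 jog.py >/dev/null; python3 st.py
cat > chk.py <<'E'
from h import *
import sys
o=np.array([.540,.346]); th=.3586
R=np.array([[np.cos(th),-np.sin(th)],[np.sin(th),np.cos(th)]])
c=snap("top",sys.argv[1]); snap("scene",sys.argv[2]); hsv=cv2.cvtColor(c["img"],cv2.COLOR_RGB2HSV)
m=((hsv[...,1]<45)&(hsv[...,2]>100)).astype(np.uint8); m[:225]=0;m[330:]=0;m[:,300:];m[:,:290]=0;m[:,380:]=0
for k in sorted(cv2.findContours(m,0,cv2.CHAIN_APPROX_NONE)[0],key=cv2.contourArea)[-3:]:
    P=np.array([R.T@(onz(c,u,v,.07)[:2]-o)*1000 for u,v in k[:,0]],np.float32)
    print(cv2.contourArea(k),cv2.minAreaRect(P),P.min(0),P.max(0))
E
python3 chk.py pics/t12.png pics/s12.png; python3 marks.py pics/s12.png -62 60; python3 wb.py pics/s12.png
```

```text
t 20.25 press mm [-111.1  206.3] z 241.9 tool yaw(y) rel press deg 90.35 toolx in press [-1.    -0.006] F press [-0.28  0.05] 0.3 M [ 0.041  0.066 -0.018] w 0.0623 g 0.0 q [-0.97  0.31 -0.05  1.45  0.01  1.38  0.91]
11.5 ((76.40583038330078, 34.02908706665039), (7.750795364379883, 6.4296417236328125), 23.424816131591797) [72.59454  30.059383] [80.07207  37.487026]
27.0 ((7.262454986572266, -3.616551399230957), (10.857038497924805, 10.876507759094238), 68.47161865234375) [ 2.2042778 -8.665513 ] [13.6490755  2.764072 ]
829.0 ((-1.5756149291992188, -5.304439544677734), (69.7718734741211, 98.30381774902344), 89.91188049316406) [-50.731514 -40.247894] [47.608715 29.65223 ]
lower mark x [-51.] depth [-16.] profile/4mm [188, 178, 150, 125, 124, 125, 124, 125, 126, 126, 121, 128, 128, 128, 128, 128, 129, 131, 132, 133, 133, 133, 132, 131, 131, 132, 130, 124, 115, 113, 117]
upper mark x [-54.5] depth [-33.2] profile/4mm [183, 143, 102, 123, 124, 124, 124, 124, 123, 121, 114, 121, 121, 121, 122, 122, 122, 123, 123, 124, 123, 122, 122, 122, 121, 122, 121, 116, 115, 96, 81]
area 912.0
[((341, 26
[... 849 characters left out ...]
[-186, -309], [-183, -249]), ((425, 236), [-187, -303], [-184, -247], [-182, -190]), ((454, 246), [-257, -266], [-251, -211], [-245, -157]), ((447, 241), [-241, -289], [-236, -233], [-231, -177]), ((448, 239), [-244, -300], [-238, -244], [-233, -188]), ((454, 241), [-258, -293], [-252, -237], [-246, -181]), ((454, 236), [-259, -321], [-253, -263], [-247, -206]), ((435, 230), [-212, -344], [-208, -285], [-204, -227]), ((433, 233), [-206, -325], [-203, -268], [-200, -210]), ((438, 235), [-219, -317], [-215, -260], [-211, -203]), ((436, 237), [-214, -304], [-210, -248], [-206, -191]), ((427, 235), [-191, -310], [-189, -253], [-186, -197]), ((428, 225), [-193, -370], [-191, -310], [-188, -250])]
```

```bash
echo '[0, -0.05, 0, 0.1, 0.03, 0, -0.1, 0, 0.2, 0.03, 0, -0.15, 0, 0.35, 0.03, 0, -0.202, 0, 0.35, 0.03, 0, -0.202, 0.05, 0.35, 0.03, 0, -0.202, 0.1, 0.35, 0.03, 0, -0.202, 0.15, 0.35, 0.03, 0, -0.202, 0.19, 0.35, 0.03, 0, -0.202, 0.215, 0.35, 0.03, 0, -0.202, 0.22, 0.35, 0.03, 0, -0.202, 0.22, 0.35, 0.03, 0, -0.202, 0.22, 0.35, 0.03]' | python3 jog.py >/dev/null; python3 st.py
```

```text
t 21.55 press mm [-108.1   -2.4] z 23.9 tool yaw(y) rel press deg 69.82 toolx in press [-0.939  0.345] F press [ 0.36 -0.34] 1.01 M [ 0.074 -0.005 -0.039] w 0.03 g 0.0 q [-0.77  0.34  0.08  1.91 -0.04  0.89  0.91]
```

```bash
echo '[-0.008, 0.005, 0.001, 0, 0.03, -0.016, 0.01, 0.002, 0, 0.03, -0.024, 0.015, 0.002, 0, 0.03, -0.0288, 0.0174, 0.002, 0, 0.03, -0.0288, 0.0174, 0.002, 0, 0.03]' | python3 jog.py >/dev/null; python3 st.py; echo '[-0.0014, 0.0005, 0, 0, 0.03, -0.0028, 0.001, 0, 0, 0.03, -0.0028, 0.001, 0, 0, 0.03]' | python3 jog.py >/dev/null; python3 st.py
```

```text
t 22.05 press mm [-75.6   4.2] z 20.0 tool yaw(y) rel press deg 69.86 toolx in press [-0.939  0.344] F press [-0.24  0.04] -0.16 M [ 0.057  0.057 -0.01 ] w 0.0299 g 0.0 q [-0.76  0.41  0.09  1.82 -0.04  0.92  0.93]
t 22.35 press mm [-73.5   4. ] z 20.0 tool yaw(y) rel press deg 69.86 toolx in press [-0.939  0.344] F press [ 0.46 -0.79] -0.22 M [ 0.033  0.061 -0.03 ] w 0.0298 g 0.0 q [-0.76  0.41  0.09  1.82 -0.04  0.92  0.93]
```

```bash
echo '[-0.0009, 0.0003, 0, 0, 0.03, -0.0018, 0.0006, 0, 0, 0.03, -0.0018, 0.0006, 0, 0, 0.03]' | python3 jog.py >/dev/null; python3 st.py; echo '[-0.0005, 0.0002, 0, 0, 0.03, -0.001, 0.0004, 0, 0, 0.03, -0.001, 0.0004, 0, 0, 0.03]' | python3 jog.py >/dev/null; python3 st.py;echo '[-0.0005, 0.0002, 0, 0, 0.03, -0.0005, 0.0002, 0, 0, 0.03]' | python3 jog.py >/dev/null; python3 st.py
```

```text
t 22.65 press mm [-71.5   4. ] z 20.0 tool yaw(y) rel press deg 69.87 toolx in press [-0.939  0.344] F press [ 0.43 -0.23] 0.21 M [ 0.043 -0.013  0.003] w 0.0298 g 0.0 q [-0.75  0.41  0.09  1.81 -0.04  0.92  0.93]
t 22.95 press mm [-70.5   4.1] z 20.0 tool yaw(y) rel press deg 69.87 toolx in press [-0.939  0.344] F press [-0.47  0.67] -0.42 M [ 0.031 -0.003 -0.03 ] w 0.0303 g 0.0 q [-0.75  0.42  0.09  1.81 -0.04  0.92  0.93]
t 23.15 press mm [-70.1   4.1] z 19.9 tool yaw(y) rel press deg 69.87 toolx in press [-0.939  0.344] F press [0.07 0.31] 1.19 M [-0.021  0.109  0.007] w 0.0303 g 0.3 q [-0.75  0.42  0.09  1.81 -0.04  0.92  0.93]
```

```bash
for i in 1 2; do echo '[-0.0005, 0.0002, 0, 0, 0.03, -0.0005, 0.0002, 0, 0, 0.03]' | python3 jog.py >/dev/null; python3 st.py; done
```

```text
t 23.35 press mm [-69.7   4.2] z 19.9 tool yaw(y) rel press deg 69.87 toolx in press [-0.939  0.344] F press [-2.07  0.32] 0.89 M [-0.047  0.336 -0.013] w 0.0299 g 0.9 q [-0.75  0.42  0.09  1.81 -0.04  0.92  0.93]
t 23.55 press mm [-69.    4.2] z 19.9 tool yaw(y) rel press deg 69.88 toolx in press [-0.939  0.344] F press [-1.36  0.74] 1.04 M [0.054 0.339 0.091] w 0.0299 g 0.9 q [-0.75  0.42  0.09  1.8  -0.04  0.92  0.93]
```

```bash
for i in 1 2 3; do echo '[-0.0005, 0.0002, 0, 0, 0.03, -0.0005, 0.0002, 0, 0, 0.03]' | python3 jog.py >/dev/null; python3 st.py | cut -c1-230; done
```

```text
t 23.75 press mm [-68.4   4.2] z 19.9 tool yaw(y) rel press deg 69.87 toolx in press [-0.939  0.344] F press [-1.38  0.71] 0.64 M [0.059 0.379 0.067] w 0.0301 g 0.9 q [-0.75  0.42  0.09  1.8  -0.04  0.92  0.93]
t 23.95 press mm [-68.2   4.2] z 19.9 tool yaw(y) rel press deg 69.88 toolx in press [-0.939  0.344] F press [-4.24 -0.13] 1.19 M [-0.05   0.903  0.086] w 0.0298 g 2.2 q [-0.75  0.42  0.09  1.8  -0.04  0.92  0.93]
t 24.15 press mm [-67.7   4.3] z 19.9 tool yaw(y) rel press deg 69.88 toolx in press [-0.939  0.344] F press [-5.57  0.25] 2.54 M [-0.087  1.005  0.029] w 0.0298 g 2.5 q [-0.75  0.42  0.09  1.8  -0.04  0.92  0.93]
```

```bash
for i in 1 2; do echo '[-0.0005, 0.0002, 0, 0, 0.03, -0.0005, 0.0002, 0, 0, 0.03]' | python3 jog.py >/dev/null; python3 st.py | cut -c1-230; done
```

```text
t 24.35 press mm [-67.2   4.5] z 19.8 tool yaw(y) rel press deg 69.89 toolx in press [-0.939  0.344] F press [-5.35  1.33] 0.77 M [-0.015  1.022  0.119] w 0.0301 g 2.5 q [-0.75  0.42  0.09  1.8  -0.05  0.92  0.93]
t 24.55 press mm [-67.1   4.5] z 19.8 tool yaw(y) rel press deg 69.89 toolx in press [-0.939  0.344] F press [-7.18  0.35] 4.04 M [-0.223  1.429  0.191] w 0.0301 g 3.7 q [-0.75  0.42  0.09  1.8  -0.05  0.92  0.93]
```

```bash
echo '[0.008, -0.006, 0, 0, 0.03, 0.0232, -0.0181, 0, 0, 0.03, 0.0232, -0.0181, 0, -0.14, 0.03, 0.0232, -0.0181, 0, -0.28, 0.03, 0.0232, -0.0181, 0, -0.42, 0.03, 0.0232, -0.0181, 0, -0.56, 0.03, 0.0232, -0.0181, 0, -0.7, 0.03, 0.0232, -0.0181, 0, -0.7, 0.03, 0.0232, -0.0181, 0, -0.7, 0.03]' | python3 jog.py >/dev/null; python3 st.py | cut -c1-230; python3 -c "
from h import *
snap('scene','pics/s13.png')"; python3 marks.py pics/s13.png -62 60
```

```text
t 25.45 press mm [-94.1  -5.2] z 20.1 tool yaw(y) rel press deg 109.7 toolx in press [-0.941 -0.337] F press [-0.43 -0.07] -0.36 M [0.072 0.077 0.031] w 0.0301 g 0.0 q [-0.65  0.37 -0.04  1.87  0.02  0.9   1.58]
lower mark x [-53.5] depth [-8.2] profile/4mm [113, 115, 106, 111, 119, 119, 120, 120, 120, 119, 115, 118, 120, 122, 124, 123, 124, 127, 128, 128, 128, 129, 128, 126, 127, 127, 126, 121, 111, 109, 113]
upper mark x [-54.] depth [-17.6] profile/4mm [95, 91, 78, 102, 112, 114, 114, 114, 113, 113, 107, 107, 113, 116, 116, 117, 117, 118, 118, 118, 119, 118, 117, 117, 118, 117, 117, 116, 111, 93, 78]
```

```bash
echo '[-0.008, -0.003, 0, 0, 0.03, -0.016, -0.005, 0, 0, 0.03, -0.019, -0.006, 0, 0, 0.03, -0.021, -0.0068, 0, 0, 0.03, -0.0225, -0.0073, 0, 0, 0.03]' | python3 jog.py >/dev/null; python3 st.py | cut -c1-230; for i in 1 2 3 ; do echo '[-0.0005, -0.0002, 0, 0, 0.03, -0.0009, -0.0003, 0, 0, 0.03]' | python3 jog.py >/dev/null; python3 st.py | cut -c1-230; done
```

```text
t 26.0 press mm [-70.4  -4. ] z 19.8 tool yaw(y) rel press deg 109.96 toolx in press [-0.94  -0.341] F press [0.1 0.1] 0.31 M [0.091 0.038 0.055] w 0.03 g 0.0 q [-0.64  0.41 -0.03  1.81  0.02  0.92  1.6 ]
t 26.2 press mm [-69.7  -4. ] z 19.9 tool yaw(y) rel press deg 109.97 toolx in press [-0.94  -0.342] F press [0.26 0.47] 0.54 M [0.002 0.013 0.066] w 0.0297 g 0.0 q [-0.64  0.41 -0.03  1.81  0.02  0.92  1.6 ]
t 26.4 press mm [-68.7  -4. ] z 20.0 tool yaw(y) rel press deg 109.97 toolx in press [-0.94  -0.342] F press [-0.27 -1.21] -0.14 M [ 0.086  0.154 -0.008] w 0.0294 g 0.3 q [-0.64  0.42 -0.03  1.8   0.02  0.92  1.6 ]
t 26.6 press mm [-68.1  -4.1] z 19.8 tool yaw(y) rel press deg 109.97 toolx in press [-0.94  -0.342] F press [-1.69 -0.61] 0.36 M [-0.194  0.395 -0.099] w 0.03 g 1.1 q [-0.64  0.42 -0.03  1.8   0.02  0.92  1.6 ]
```

```bash
for i in 1 2 3 ; do echo '[-0.0005, -0.0002, 0, 0, 0.03, -0.0005, -0.0002, 0, 0, 0.03]' | python3 jog.py >/dev/null; python3 st.py | cut -c1-230; done
```

```text
t 26.8 press mm [-67.7  -4. ] z 19.8 tool yaw(y) rel press deg 109.97 toolx in press [-0.94  -0.342] F press [-3.6  -0.81] 2.57 M [-0.346  0.661 -0.131] w 0.0304 g 2.1 q [-0.64  0.42 -0.03  1.8   0.02  0.92  1.6 ]
t 27.0 press mm [-67.5  -4.1] z 19.8 tool yaw(y) rel press deg 109.97 toolx in press [-0.94  -0.342] F press [-6.91 -0.43] 2.72 M [-0.631  1.169 -0.109] w 0.0302 g 3.4 q [-0.64  0.42 -0.03  1.8   0.02  0.93  1.6 ]
t 27.2 press mm [-67.5  -4.1] z 19.7 tool yaw(y) rel press deg 109.97 toolx in press [-0.94  -0.342] F press [-9.27 -1.15] 5.74 M [-0.888  1.591 -0.185] w 0.0297 g 4.5 q [-0.64  0.42 -0.03  1.8   0.02  0.93  1.6 ]
```

Both sides now meet a firm stop through the fingers, at TCP x ≈ -67.1 and -67.5, so the mould is home and square. Next I'll back off, rise above the knob and check the mould again on the way.

```bash
echo '[0.015, 0.007, 0, 0, 0.03, 0.034, 0.0164, 0, 0, 0.03, 0.034, 0.0164, -0.03, 0.1, 0.03, 0.034, 0.0164, -0.08, 0.2, 0.03, 0.034, 0.0164, -0.13, 0.3, 0.05, 0.034, 0.0164, -0.18, 0.348, 0.07, 0.034, 0.0164, -0.22, 0.348, 0.08, 0.034, 0.0164, -0.25, 0.348, 0.08, 0.034, 0.0164, -0.25, 0.348, 0.08]' | python3 jog.py >/dev/null; python3 st.py;  python3 -c "
from h import *
snap('scene','pics/s14.png')"; python3 marks.py pics/s14.png -62 60; python3 wb.py pics/s14.png|head -2; python3 mo.py pics/t14.png
```

```text
t 28.1 press mm [-101.4    0.5] z 275.1 tool yaw(y) rel press deg 90.03 toolx in press [-1.    -0.001] F press [ 0.12 -0.06] 0.74 M [0.129 0.044 0.006] w 0.0623 g 0.0 q [-0.71  0.12  0.02  1.61 -0.    1.41  1.24]
lower mark x [-51.5] depth [-16.6] profile/4mm [140, 133, 111, 104, 114, 115, 114, 115, 115, 113, 108, 108, 113, 121, 123, 122, 124, 126, 127, 127, 128, 128, 127, 126, 126, 126, 125, 120, 110, 109, 112]
upper mark x [-54.] depth [-20.1] profile/4mm [116, 103, 82, 97, 111, 114, 114, 114, 114, 113, 109, 106, 116, 116, 116, 116, 116, 117, 117, 118, 118, 118, 117, 116, 117, 117, 117, 115, 110, 92, 77]
area 874.0
[((342, 264), [-6, -120], [-13, -73], [-21, -26]), ((343, 267), [-11, -107], [-18, -61], [-24, -15]), ((338, 273), [-4, -80], [-12, -35], [-19, 10]), ((325, 273), [23, -74], [14, -29], [6, 15]), ((325, 297), [5, 15], [-3, 55], [-11, 95]), ((349, 303), [-45, 25], [-50, 64], [-55, 104]), ((354, 290), [-48, -23], [-53, 19], [-58, 61]), ((355, 265), [-35, -122], [-41, -75], [-46, -28])]
((2.2873878479003906, -5.136516571044922), (69.09549713134766, 101.78878021240234), 89.57653045654297) [-48.47745  -39.631344] [53.362617 29.708864]
```

The mould's upper tail edge now reads -49 (middle about +0.5), with both marks at about -20, so it is home and the halves match. Next the knob.

```bash
echo '[-0.04, 0, 0, 0, 0.085, -0.08, 0, 0, 0, 0.085, -0.101, 0, 0, 0, 0.085, -0.101, 0, 0, 0, 0.085, -0.101, 0, 0.04, 0, 0.085, -0.101, 0, 0.07, 0, 0.085, -0.101, 0, 0.09, 0, 0.085, -0.101, 0, 0.097, 0, 0.085, -0.101, 0, 0.097, 0, 0.085]' | python3 jog.py >/dev/null; python3 st.py; echo '[0, 0, 0, 0, 0.03, 0, 0, 0, 0, 0.03, 0, 0, 0, 0, 0.03, 0, 0, 0, 0, 0.03, 0, 0, 0, 0, 0.03, 0, 0, 0, 0, 0.03]' | python3 jog.py 40 >/dev/null; python3 st.py; python3 -c "
from h import *
snap('scene','pics/s15.png'); snap('wrist','pics/w15.png')"
```

```text
t 29.1 press mm [-3.7 -0.2] z 171.8 tool yaw(y) rel press deg 90.05 toolx in press [-1.    -0.001] F press [-0.72 -0.23] 0.1 M [ 0.055 -0.018 -0.002] w 0.085 g 0.0 q [-0.67  0.39  0.04  1.49 -0.02  1.26  1.3 ]
t 29.7 press mm [-2.7  1.3] z 173.2 tool yaw(y) rel press deg 90.1 toolx in press [-1.    -0.002] F press [-0.95  5.37] 0.96 M [1.265 0.549 0.022] w 0.0482 g 39.5 q [-0.68  0.39  0.04  1.49 -0.02  1.26  1.3 ]
```

```bash
echo '[0, 0, 0, 0, 0.06, 0, 0, 0, 0, 0.06, -0.0028, 0.0016, -0.002, 0, 0.06, -0.0028, 0.0016, -0.002, 0, 0.06, -0.0028, 0.0016, -0.002, 0, 0.06, -0.0028, 0.0016, -0.002, 0, 0.03, -0.0028, 0.0016, -0.002, 0, 0.03, -0.0028, 0.0016, -0.002, 0, 0.03, -0.0028, 0.0016, -0.002, 0, 0.03]' | python3 jog.py 40 >/dev/null; python3 st.py
```

```text
t 30.7 press mm [0.1 1.4] z 174.9 tool yaw(y) rel press deg 90.03 toolx in press [-1.    -0.001] F press [ 0.41 -0.21] -1.27 M [ 0.033 -0.001 -0.015] w 0.0481 g 40.0 q [-0.68  0.39  0.04  1.48 -0.02  1.27  1.3 ]
```

```bash
for i in 1 2 3 4; do echo '[0, 0, 0.0002, 0.075, 0.03, 0, 0, 0.0003, 0.15, 0.03]' | python3 jog.py >/dev/null; python3 -c "
from h import *
import st" | grep -oE "t [0-9.]+|deg [0-9.-]+|F press.*q" | tr '\n' ' '; echo; done
```

```text
t 30.9 deg 81.28 F press [ 0.54 -0.21] -0.72 M [ 0.152 -0.029  0.079] w 0.0483 g 40.0 q 
t 31.1 deg 72.68 F press [1.13 0.68] -0.87 M [ 0.216 -0.062  0.062] w 0.048 g 40.0 q 
t 31.3 deg 64.1 F press [1.56 0.86] -0.3 M [ 0.286 -0.095  0.099] w 0.0483 g 40.0 q 
t 31.5 deg 55.51 F press [1.85 1.81] -1.03 M [ 0.398 -0.206  0.049] w 0.048 g 40.0 q
```

```bash
cat > q.sh <<'E'
python3 st.py | grep -oE "t [0-9.]+|deg [0-9.-]+|F press.*q" | tr '\n' ' '; echo
E
for i in 1 2 3 4; do echo '[0, 0, 0.0002, 0.075, 0.03, 0, 0, 0.0003, 0.15, 0.03]' | python3 jog.py >/dev/null; sh q.sh; done
```

```text
t 31.7 deg 46.92 F press [2.02 1.19] -1.73 M [ 0.424 -0.256  0.035] w 0.0482 g 40.0 q 
t 31.9 deg 38.33 F press [2.23 2.04] -1.41 M [ 0.536 -0.384  0.068] w 0.0481 g 40.0 q 
t 32.1 deg 29.74 F press [2.92 1.79] -1.77 M [ 0.635 -0.535  0.043] w 0.048 g 40.0 q 
t 32.3 deg 21.14 F press [3.41 2.25] -2.87 M [ 0.721 -0.643  0.005] w 0.0481 g 40.0 q
```

```bash
for i in 1 2 3 4; do echo '[0, 0, 0.0003, 0.075, 0.03, 0, 0, 0.0005, 0.15, 0.03]' | python3 jog.py >/dev/null; sh q.sh; done
```

```text
t 32.5 deg 12.55 F press [3.97 3.17] -1.58 M [ 0.724 -0.598 -0.024] w 0.0481 g 40.0 q 
t 32.7 deg 3.95 F press [4.27 2.11] -0.95 M [ 0.689 -0.665  0.078] w 0.0482 g 40.0 q 
t 32.9 deg -4.64 F press [4.91 2.02] -0.01 M [ 0.638 -0.679  0.063] w 0.0486 g 40.0 q 
t 33.1 deg -13.24 F press [3.79 2.41] 1.65 M [ 0.651 -0.703  0.037] w 0.0485 g 40.0 q
```

```bash
for i in 1 2 3 4; do echo '[0, 0, 0.0001, 0.075, 0.03, 0, 0, 0.0003, 0.15, 0.03]' | python3 jog.py >/dev/null; sh q.sh; done
```

```text
t 33.3 deg -21.83 F press [4.99 0.82] 2.03 M [ 0.647 -0.781  0.16 ] w 0.048 g 40.0 q 
t 33.5 deg -30.42 F press [5.68 1.4 ] 1.58 M [ 0.666 -0.849  0.301] w 0.048 g 40.0 q 
t 33.7 deg -39.01 F press [5.53 1.69] 1.69 M [ 0.616 -0.936  0.299] w 0.0481 g 40.0 q 
t 33.9 deg -47.6 F press [6.55 1.39] 1.27 M [ 0.649 -1.056  0.301] w 0.0482 g 40.0 q
```

The torque rises from about 0.05 to 0.30 N m, starting at a tool angle of roughly -15° and levelling at about -30°. I take the bite at -15° to -20° and aim for about -109°.

```bash
echo '[0, 0, 0.0002, 0.08, 0.03, 0, 0, 0.0003, 0.16, 0.03, 0, 0, 0.0005, 0.24, 0.03, 0, 0, 0.0006, 0.32, 0.03, 0, 0, 0.0008, 0.4, 0.03, 0, 0, 0.001, 0.48, 0.03, 0, 0, 0.0011, 0.54, 0.03]' | python3 jog.py >/dev/null; sh q.sh;  echo '[0, 0, 0.0002, 0.08, 0.03, 0, 0, 0.0003, 0.16, 0.03, 0, 0, 0.0005, 0.24, 0.03, 0, 0, 0.0006, 0.32, 0.03, 0, 0, 0.0007, 0.36, 0.03, 0, 0, 0.0007, 0.36, 0.03]' | python3 jog.py >/dev/null; python3 st.py
```

```text
t 34.6 deg -78.57 F press [ 5.57 -0.09] 0.58 M [ 0.405 -1.285  0.365] w 0.0481 g 40.0 q 
t 35.2 press mm [2.  1.2] z 168.8 tool yaw(y) rel press deg -99.13 toolx in press [ 0.987 -0.159] F press [ 6.23 -0.55] 2.66 M [ 0.285 -1.203  0.024] w 0.0482 g 40.0 q [-1.08  0.44  0.59  1.51 -0.25  1.26 -1.83]
```

```bash
echo '[0, 0, 0.0001, 0.07, 0.03, 0, 0, 0.0003, 0.14, 0.03]' | python3 jog.py >/dev/null; sh q.sh; echo '[0, 0, 0.0, 0.0, 0.03, 0, 0, 0, 0, 0.03]' | python3 jog.py >/dev/null; sh q.sh
```

```text
t 35.4 deg -107.21 F press [ 5.74 -1.63] 2.18 M [ 0.036 -1.168  0.383] w 0.0478 g 40.0 q 
t 35.6 deg -107.1 F press [ 5.6  -1.53] 2.81 M [ 0.209 -1.195 -0.132] w 0.0482 g 40.0 q
```

```bash
echo '[0, 0, 0, 0, 0.07, 0, 0, 0, 0, 0.07, 0, 0, 0, 0, 0.07, 0, 0, 0, 0, 0.07, 0, 0, -0.02, 0, 0.07, 0, 0, -0.05, 0, 0.07, 0, 0, -0.09, 0, 0.07, 0, 0, -0.12, 0, 0.07, 0, 0, -0.12, 0, 0.07]' | python3 jog.py >/dev/null; python3 st.py
echo '[0.03, 0, 0, 0, 0.07, 0.07, 0, 0, 0, 0.07, 0.11, 0, 0, 0, 0.07, 0.15, 0, 0, 0, 0.07, 0.18, 0, 0, 0, 0.07, 0.18, 0, 0, 0, 0.07]' | python3 jog.py >/dev/null; sh q.sh; python3 chk.py pics/t20.png pics/s20.png
```

```text
t 36.5 press mm [1.6 1.5] z 291.9 tool yaw(y) rel press deg -107.07 toolx in press [ 0.956 -0.294] F press [1.09 0.15] 0.1 M [-0.106  0.135 -0.043] w 0.0696 g 0.0 q [-1.11  0.39  0.65  1.33 -0.23  1.49 -1.99]
t 37.1 deg -107.23 F press [ 0.71 -0.68] -1.21 M [-0.052  0.15   0.013] w 0.0702 g 0.0 q 
11.5 ((76.40583038330078, 34.02908706665039), (7.750795364379883, 6.4296417236328125), 23.424816131591797) [72.59454  30.059383] [80.07207  37.487026]
22.5 ((6.750567436218262, -2.4424924850463867), (9.048799514770508, 9.062567710876465), 68.46925354003906) [ 1.5405018 -7.6486473] [12.626119  2.764072]
830.0 ((1.9972877502441406, -4.476581573486328), (67.81533813476562, 102.29521942138672), 89.47704315185547) [-49.330124 -38.560097] [53.362617 29.708864]
```

```bash
python3 -c "
from bench import r
print(r.close_job())"
```

```text
the job is handed in; nothing more can be done
None
```

The job is handed in, but not without a fault: my first push separated the halves (the upper slid ahead and tipped off the lower). I restacked them flush within about 2 mm, pushed the mould home and square, screwed the clamp about a quarter turn past the felt bite, and released the knob; the final foot force and knob angle were not checked.

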